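# Unjam the wheel-set chute and load the glue-up cradle

### The job

A rectangular off-cut has jammed the sloping chute that feeds wooden toy wheel sets. First stand the glue bottle and the square tin, which are in the way in front of the chute, upright on the black side mat, then lift the off-cut out into the scrap tray so that the wheel sets roll down to the stop, and lay the foremost wheel set in the cradle, its wheels nested between the two bars. Only then put the bottle back in the middle of the round cork pad and the tin back in the middle of the square cork pad, both upright (never tip them over).

Things in the scene. Friction and masses are not known exactly. Their poses are not given: they have to be found in the camera images.
- chute: Fixed sloping wooden chute, 250 mm long, 52 wide, up to 90 high. Origin on the table under the lane's middle, z up. The lane runs along y and falls 7 degrees to -y, to an aluminium stop. Flat deck (+-26 mm in x), sides open, a guide strip 24 mm wide, 10 high along its middle. A wheel set at the stop has its centre at (0, -82, 68) mm here. Bottle and tin stand on its -x side.
- bottle_center (a point): Round white glue bottle with a paper label and grey nozzle cap, loose, diameter 52 mm (label 53), straight body up to 95 mm above its foot, total height 130 mm, about 250 g. This point is on its axis, 65 mm above its foot; z is its axis, up. It starts on the round pad.
- tin_center (a point): Square metal tin with a paper label and dark round cap, loose, 48 x 48 mm, body 105 mm high, 117 mm with cap, about 300 g. This point is on its axis, 58.5 mm above its foot; z up, x and y square to its sides. It starts on the square pad.
- round_pad: Flat round cork pad, fixed, diameter 66 mm, 4 mm thick: the bottle's own place. Origin at the centre of its underside, on the table. The two pads' centres are 75 mm in front (-x of the chute) of the lane's centre line and about 100 mm apart along it.
- square_pad: Flat square cork pad, fixed, 64 x 64 mm, 4 mm thick: the tin's own place. Origin at the centre of its underside, on the table; x and y square to its sides.
- side_mat: Flat black rubber mat, fixed, 130 mm (its x) by 190 mm (its y), 3 mm thick: the side area for bottle and tin, room for both along its y. Origin at the centre of its underside, on the table.
- offcut_center (a point): Rectangular brown wood off-cut, loose, 58 mm (its x, across the lane) by 40 (y, along it) by 36 high (z), 70 g. It lies on the chute's guide strip, tilted 7 degrees like the lane, and holds the wheel sets back. This point is its centre. It overhangs the deck 3 mm each side, so it can be gripped by its x faces.
- scrap_tray: Open bare-steel tray, fixed, 140 mm (x) by 120 mm (y) outside, 30 mm high, walls 4 mm, floor 4 mm thick. Origin at the centre of its underside, on the table. For the off-cut.
- wheelset_center (a point): Foremost (lower) wooden wheel set, loose, 45 g: two pale wheels, diameter 40 mm, 12 thick, on a 14 mm axle; 54 over the wheels' outer faces, where it can be gripped. Point: middle of the axle; x is the axle; y, z turn as it rolls. It leans on the off-cut and rolls to the stop within 1 s once that is lifted. A second, equal set up-slope follows it and stays in the chute.
- cradle_nest (a point): Glue-up cradle, fixed: plywood plate 100 mm (x) by 90 mm (y), 10 mm thick, with two parallel brown bars, 44 mm long along x, their round tops (radius 6 mm) 32 mm above the table, centre lines 36 mm apart in y. This point is where the middle of the axle lies when the wheel set is nested on the two bars, axle along x: 44.8 mm above the table.
There are look-alikes about, which are no part of the job. What is shaped like the part that bears tin_center but green is not meant. Leave any yellow look-alike of the scrap_tray alone.

How it is judged:
On the way, in this order (a step that is already met when the one before it is completed fails the run):
1. bottle and tin both stand upright on the side mat, released (x of bottle_center in the frame of side_mat between -0.068 and 0.068 m and y of bottle_center in the frame of side_mat between -0.098 and 0.098 m and z of bottle_center in the frame of side_mat below 0.075 m and angle between each of bottle_center, tin_center's own z axis and vertical below 0.1 rad and contact force between each of bottle, tin and the fingers below 0.2 N and linear speed of each of bottle, tin below 0.02 m/s and x of tin_center in the frame of side_mat between -0.068 and 0.068 m and y of tin_center in the frame of side_mat between -0.098 and 0.098 m and z of tin_center in the frame of side_mat below 0.0685 m), for 0.2 s.
2. the off-cut lies in the scrap tray, released, and the foremost wheel set has rolled down to the stop (x of offcut_center in the frame of scrap_tray between -0.06 and 0.06 m and y of offcut_center in the frame of scrap_tray between -0.05 and 0.05 m and z of offcut_center in the frame of scrap_tray below 0.036 m and contact force between offcut and the fingers below 0.2 N and linear speed of each of offcut, wheelset below 0.02 m/s and y of wheelset_center in the frame of chute below -0.07 m), for 0.2 s.
3. the wheel set is nested in the cradle, released (horizontal distance between wheelset_center and cradle_nest below 0.013 m and distance between wheelset_center and cradle_nest below 0.015 m and angle between the x axis of wheelset_center and the x axis of cradle_nest, either way round below 0.2 rad and contact force between wheelset and the fingers below 0.2 N and linear speed of wheelset below 0.02 m/s), for 0.2 s.
4. bottle and tin stand upright on their own pads, released (horizontal distance between bottle_center and round_pad below 0.013 m and z of bottle_center in the frame of round_pad below 0.075 m and angle between each of bottle_center, tin_center's own z axis and vertical below 0.1 rad and contact force between each of bottle, tin and the fingers below 0.2 N and linear speed of each of bottle, tin below 0.02 m/s and horizontal distance between tin_center and square_pad below 0.013 m and z of tin_center in the frame of square_pad below 0.0685 m), for 0.2 s.
At the end, for the whole second after the job is handed in: Off-cut in the scrap tray; wheel set on the cradle's bars within 13 mm (15 in space) of the nest, axle within 0.2 rad of its x; bottle within 13 mm of the round pad's centre, tin within 13 mm of the square pad's, both upright (0.1 rad) on the pads; all released and at rest (all of step 3 and all of step 4 and x of offcut_center in the frame of scrap_tray between -0.06 and 0.06 m and y of offcut_center in the frame of scrap_tray between -0.05 and 0.05 m and z of offcut_center in the frame of scrap_tray below 0.036 m and contact force between offcut and the fingers below 0.2 N and linear speed of offcut below 0.02 m/s); the robot touches nothing.
It fails at once if the bottle is tipped over (angle between bottle_center's own z axis and vertical above 0.6 rad).
It fails at once if the tin is tipped over (angle between tin_center's own z axis and vertical above 0.6 rad).
It also fails if it takes over 144 s, if anything falls off the work surface, if the arm or the gripper's body presses on something with over 40 N, if the wrist force passes 120 N, or if a joint passes its speed limit or range.

### The arm

A 7-joint arm with a two-finger parallel gripper is mounted at the origin on the work surface. World frame = base frame: x ahead of the robot, y to its left, z up, the work surface at z = 0. Lengths are in m, angles in rad, forces in N, time in s.
With the tool pointing down it reaches from about 0.4 to 0.85 m from the base axis. Payload 10.4 kg.
Tool frame: the origin (TCP) lies between the finger pads; the fingertips stand 19 mm ahead of it and the grasp point (between the pads) is the TCP (manip.tip_reach is the z of the fingertips in the tool frame, in m); z points along the fingers, y is the direction in which the jaws open and shut (so a half turn about z gives the same grasp; the last joint's range is limited). The gripper opens to 85 mm and grips with 20 to 120 N. Pads are 22 mm wide; open, the fingers measure 114 mm over their backs; the gripper's body (76 mm by 85 mm) begins 54 mm behind the grasp point. The pads swing forward as they close: fully open they stand 13 mm farther back than shut.
Start: joints at [-1.16, 0.332, -0.065, 1.46, 0.022, 1.35, -0.088], TCP at [0.263, 0.567, 0.25] pointing down, gripper open.
Joint ranges: [-2.6, 2.6], [-0.5, 2.12], [-1.47, 1.34], [0.16, 2.42], [-1.27, 4.41], [0.06, 2.06], [-2.6, 2.6]. Speed limits (rad/s): [2.22, 2.22, 2.79, 2.79, 3.14, 3.14, 3.14].

### API

Orientations are given as a unit quaternion [x, y, z, w].
In Python, from workcell import sensors, cams, manip gives the robot as it stands.
- The arm moves only by the shell command python3 -m jog 'ROWS' [FORCE]. ROWS is JSON, a list of rows, each a list of 3 entries, a list of its own where there are three numbers: the shift along the world's x, y, z in m, then the turn, a rotation vector about the world's x, y, z in rad, then the opening in per cent of the stroke, from 0 (shut) to 100 (fully open). In form: [[[dx, dy, dz], [wx, wy, wz], grip], ...]. A call has 1 to 5 rows; each row shifts and turns the pose as measured when the row begins; what a row does not reach is not made up. A row lasts 1/8 s, in which the tool goes at most 62.5 mm and 10.7 degrees, less where a joint would pass 70% of its speed; a pose out of reach is approached as far as the arm can. A call with a gripper value outside its range is refused whole. The fingers move at their own pace and stop on an object; FORCE is the grip in N (left out, the last holds). Time passes only in rows, so rows that do not move let the fingers close. It gives the time, the measured TCP pose, the force and the opening at its end, in the units of the state.
- sensors.get_obs(): the state, without advancing time (a new reading comes with each control period).
- cams.camera(name): name is "scene" or "top" or "wrist"; returns (picture, depth): 480x640x3 uint8, red, green, blue; 480x640 float32, m along the optical axis (not along the pixel's ray), 0 where there is no reading.
- cams.camera_model(name): a dict with "intrinsics" (3x3 intrinsics, pixels), "view" (4x4, takes a point from world to camera coordinates). Camera axes: x right, y down, z forward; pixel columns grow to the right and rows downward; lengths in m; the calibration is good to about 2 mm. A picture is of the moment at which its call begins: read the wrist's pose just before it. camera_model takes no time and is no camera call; for the wrist camera it gives the pose at the moment of the call.
- manip.hand_in(): hands the job in, once; it reports no verdict.
The state is a dict: "clock": time; "joint_pos": joint angles; "joint_velocities": joint speeds; "tau": joint torques, N m; "position": TCP position; "ee_rot": TCP orientation; "ft_force": force on the tool from outside, world axes, zero at the start; "torque": the same for the moment, N m; "grip_width": opening from 0.0 (shut) to 1.0 (fully open).
Only numpy, scipy, OpenCV 4.12 (cv2) and the standard library are available. Lean on these libraries where they do the work, as an engineer would, in place of code of your own. Each camera call takes 0.05 s, during which the arm holds its last target.

## Working session

There is one attempt and no reset: what is moved stays moved. The work goes in short steps, Python scripts to look and compute and a shell command to move; the robot and the scene stay as the last step left them, time stands still between calls to the robot, and variables do not carry over. Pictures are saved under pics/ and viewed, and the job is handed in when it is done.

```bash
ls; mkdir -p pics
python3 - <<'E'
from workcell import sensors, cams, manip
import cv2,numpy as np
o=sensors.get_obs();print({k:np.round(v,3).tolist() for k,v in o.items()})
for n in ["scene","top"]:
    p,d=cams.camera(n); cv2.imwrite(f"pics/{n}0.png",p[:,:,::-1]); np.save(f"{n}_d0.npy",d)
    m=cams.camera_model(n);print(n,np.round(m["intrinsics"],1).tolist(),np.round(m["view"],3).tolist())
E
```

```text
pics
{'clock': 0.0, 'joint_pos': [-1.16, 0.333, -0.065, 1.461, 0.022, 1.35, -0.088], 'joint_velocities': [-0.0, -0.001, -0.001, -0.001, 0.001, -0.002, 0.002], 'tau': [-0.001, -62.544, 0.048, -39.161, 0.016, 0.01, -0.0], 'position': [0.263, 0.567, 0.249], 'ee_rot': [0.215, 0.977, -0.001, -0.0], 'ft_force': [0.483, -0.159, 0.527], 'torque': [-0.018, -0.03, -0.008], 'grip_width': 1.004}
scene [[491.7, 0.0, 318.7], [0.0, 491.7, 241.6], [0.0, 0.0, 1.0]] [[0.449, 0.893, -0.014, -0.129], [0.49, -0.26, -0.832, -0.166], [-0.747, 0.367, -0.555, 1.594], [0.0, 0.0, 0.0, 1.0]]
top [[463.2, 0.0, 323.7], [0.0, 463.2, 235.5], [0.0, 0.0, 1.0]] [[-0.015, -0.999, 0.038, -0.105], [-0.994, 0.01, -0.111, 0.457], [0.111, -0.039, -0.993, 0.899], [0.0, 0.0, 0.0, 1.0]]
```

View pics/scene0.png

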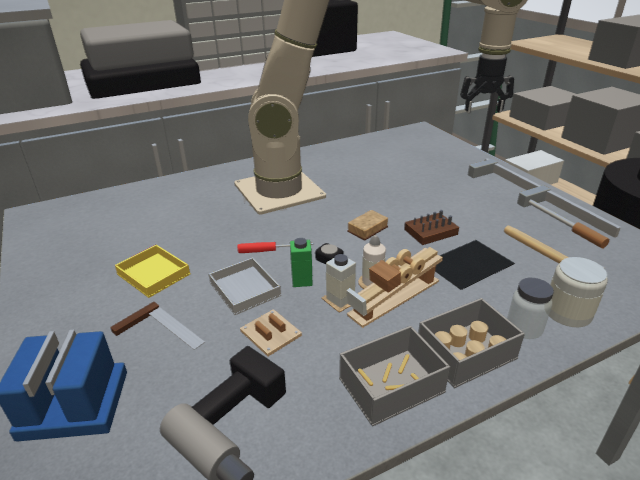

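View pics/top0.png

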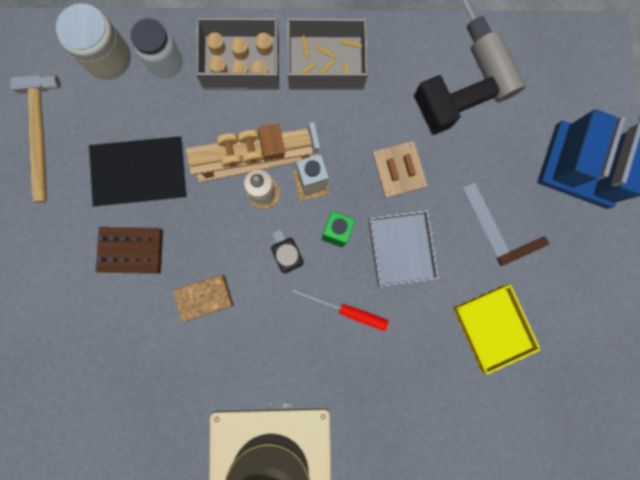

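The top view shows the bottle at (262,187), grey tin at (313,170), green look-alike at (338,228), mat at (138,171), steel tray at (404,248), yellow look-alike tray at (497,328), cradle at (400,168) and off-cut at (270,141). The parts I want are the grey tin and the steel tray. An enlarged crop comes next.

```bash
cat > h.py <<'E'
import numpy as np,cv2
from workcell import sensors,cams,manip
def cloud(n,d,m=None):
    m=m or cams.camera_model(n);K=m["intrinsics"];V=np.array(m["view"])
    v,u=np.mgrid[0:480,0:640]
    P=np.stack([(u-K[0][2])/K[0][0]*d,(v-K[1][2])/K[1][1]*d,d],-1)
    return (P-V[:3,3])@V[:3,:3]
def snap(n,f=None):
    m=cams.camera_model(n)
    p,d=cams.camera(n)
    if f: cv2.imwrite(f"pics/{f}.png",p[:,:,::-1])
    return p,d,cloud(n,d,m)
def rect(P):
    (c,s,a)=cv2.minAreaRect((P[:,:2]*1000).astype(np.float32)); return np.round(c,1),np.round(s,1),round(a,1)
E
python3 - <<'E'
from h import *
d=np.load("top_d0.npy");W=cloud("top",d);p=cv2.imread("pics/top0.png")
cv2.imwrite("pics/crop0.png",cv2.resize(p[100:300,170:450],None,fx=2.8,fy=2.8,interpolation=cv2.INTER_CUBIC))
hsv=cv2.cvtColor(p,cv2.COLOR_BGR2HSV)
def box(u0,v0,u1,v1): 
    M=np.zeros(d.shape,bool);M[v0:v1,u0:u1]=1;return M
z=W[...,2]
print("table z",np.median(z[350:380,50:150]))
M=box(80,130,195,210)&(p.max(2)<45);print("mat",rect(W[M]),np.median(z[M]))
M=box(365,205,445,290)&(z>.024)&(z<.04);print("tray",rect(W[M]),np.median(z[M]))
M=box(365,135,435,200)&(z>.006)&(z<.014);print("cradle",rect(W[M]),np.median(z[M]))
for b in [(385,150,403,190),(401,145,418,185)]:
    M=box(*b)&(z>.024);print("bar",rect(W[M]),z[M].max())
M=box(295,150,330,200)&(z>.095)&(z<.111);print("tin body",rect(W[M]),z[M].max(), M.sum())
M=box(295,150,330,200)&(z>.112);print("tin cap",rect(W[M]),np.median(z[M]),M.sum())
M=box(240,165,282,205)&(z>.115);print("bottle top",rect(W[M]),z[M].max(),M.sum())
M=box(240,165,282,205)&(z>.085)&(z<.105);print("bottle sh",rect(W[M]),M.sum())
M=box(255,120,290,165)&(z>.1);print("off",rect(W[M]),np.median(z[M]),M.sum())
M=box(180,120,325,185)&(z>.03)&(z<.1);print("chute",rect(W[M]),M.sum())
M=box(305,118,322,155)&(z>.04);print("stop",rect(W[M]),z[M].max(),M.sum())
M=box(215,128,262,170)&(z>.08);print("wheels",rect(W[M]),z[M].max(),M.sum())
E
```

```text
table z 0.0009912486858612945
mat (array([538.7, 129.2]), array([516.9, 190.6]), 67.9) 0.0042174201201869935
tray (array([ 429.2, -269.9]), array([139.9, 121. ]), 6.8) 0.031113771306412803
cradle (array([ 601.9, -272.5]), array([145.4, 136.2]), 87.6) 0.01169462385639023
bar (array([ 473.8, -176.5]), array([ 39.6, 313.9]), 56.9) 0.9471946991264115
bar (array([ 477.5, -194.3]), array([ 39.8, 343.5]), 52.6) 0.9471946991264115
tin body (array([569.7, -87. ]), array([49.1, 47.8]), 17.7) 0.11099217486154855 322
tin cap (array([473.7, -92.8]), array([238.9,  50.6]), 3.2) 0.12204203935388028 294
bottle top (array([457.4, -33.1]), array([223.1,  24.2]), 27.7) 0.9471946991264115 156
bottle sh (array([546.8,  13.7]), array([51.2, 50.3]), 73.7) 242
off (array([503.3, -23.8]), array([312.2,  54.8]), 8.6) 0.10304863958918375 605
chute (array([591.3,  20.7]), array([126.1, 252.7]), 8.9) 3322
stop (array([512.8, -87.6]), array([ 27.2, 319.8]), 89.5) 0.9471946991264115 369
wheels (array([492.2,  15.3]), array([315.6,  99.6]), 15.3) 0.9471946991264115 1040
```

View pics/crop0.png

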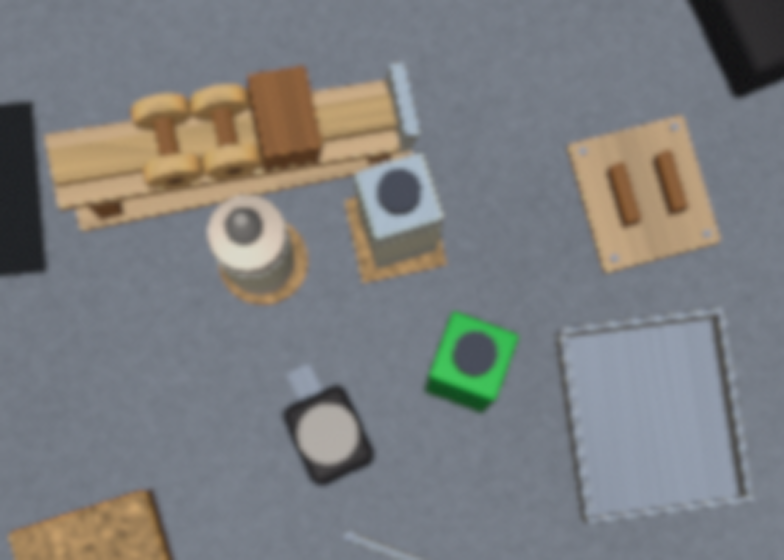

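The crop confirms it: grey-blue tin beside the chute on its square pad, a green look-alike apart from it, and the bare-steel tray at lower right. Next I refine the measurements by masking out invalid depth.

Run:
```python
from h import *
d=np.load("top_d0.npy");W=cloud("top",d);p=cv2.imread("pics/top0.png")
z=np.where(d>0.1,W[...,2],-1)
def box(u0,v0,u1,v1): 
    M=np.zeros(d.shape,bool);M[v0:v1,u0:u1]=1;return M&(z>-.5)
def pr(n,M): 
    print(n,*rect(W[M]),"zmed/max",np.round([np.median(z[M]),z[M].max()],4),M.sum())
pr("mat",box(80,130,195,210)&(p.max(2)<45)&(z<.02))
pr("cradle",box(365,135,435,200)&(z>.006)&(z<.014))
M=box(370,140,430,200)&(z>.022)&(z<.05)
n,l=cv2.connectedComponents(M.astype(np.uint8))
for i in range(1,n): pr("bar",l==i)
pr("tin body",box(295,150,330,200)&(z>.095)&(z<.1145))
pr("tin cap",box(295,150,330,200)&(z>.116))
pr("bottle cap",box(240,165,282,205)&(z>.118))
pr("bottle sh",box(240,165,282,205)&(z>.085)&(z<.105))
pr("off",box(255,120,290,165)&(z>.1))
pr("chute",box(180,120,325,185)&(z>.03)&(z<.1))
pr("base plate",box(180,120,325,190)&(z>.004)&(z<.02))
pr("stop",box(305,118,322,155)&(z>.04)&(z<.1))
pr("wheels",box(215,128,262,170)&(z>.09))
for nme,(u,v) in dict(rp=(275,203),sq=(300,195)).items(): print(nme,W[v,u])
# pads by colour: cork
hsv=cv2.cvtColor(p,cv2.COLOR_BGR2HSV)
M=box(240,175,285,212)&(z>.003)&(z<.008)&(hsv[...,1]>70);pr("rpad",M)
M=box(290,165,335,205)&(z>.003)&(z<.008)&(hsv[...,1]>70);pr("spad",M)
print(sorted(W[M][:,0])[::40])
```

```text
mat [596.2 269.3] [124.7 183.8] 5.6 zmed/max [0.0042 0.0107] 5279
cradle [ 601.9 -272.5] [145.4 136.2] 87.6 zmed/max [0.0117 0.014 ] 1521
bar [ 600.6 -287.5] [44.  13.1] 16.9 zmed/max [0.0321 0.0381] 148
bar [ 591.5 -253.3] [44.5 12.3] 15.4 zmed/max [0.0321 0.0374] 142
tin body [569.7 -87. ] [49.1 47.8] 17.7 zmed/max [0.1102 0.1144] 480
tin cap [569.4 -87. ] [28.6 28.8] 37.2 zmed/max [0.1227 0.1258] 213
bottle cap [546.   13.5] [21.8 24.6] 16.3 zmed/max [0.1287 0.1386] 149
bottle sh [546.8  13.7] [51.2 50.3] 73.7 zmed/max [0.1019 0.105 ] 242
off [628.   -4.2] [59.  54.8] 10.0 zmed/max [0.103  0.1083] 600
chute [591.3  20.7] [126.1 252.7] 8.9 zmed/max [0.0754 0.1   ] 3322
base plate [629.3  34.7] [299.  149.7] 89.3 zmed/max [0.0077 0.0193] 1135
stop [644.6 -83.9] [53.3 28.1] 10.6 zmed/max [0.062  0.0804] 367
wheels [612.3  49.8] [86.  77.3] 89.4 zmed/max [0.0991 0.1094] 757
rp [ 0.5258968  -0.0124368   0.00659141]
sq [ 0.54202795 -0.0638441   0.00759015]
rpad [538.1   3.8] [39.2 63.2] 36.9 zmed/max [0.0056 0.008 ] 147
spad [568.  -86.5] [62.6 62.1] 12.0 zmed/max [0.0056 0.0078] 209
[np.float64(0.5321961768279404), np.float64(0.5402340819416056), np.float64(0.5443891848130397), np.float64(0.5500539182836578), np.float64(0.5619094706826593), np.float64(0.5866957544863337)]
```

```bash
python3 -m jog '[[[0.02,-0.05,0.02],[0,0,0.16],100],[[0.03,-0.05,0.02],[0,0,0.16],100],[[0.03,-0.05,0.02],[0,0,0.16],100],[[0.03,-0.05,0.02],[0,0,0.16],100],[[0.03,-0.05,0.02],[0,0,0],100]]' 40; python3 -m jog '[[[0.03,-0.05,0],[0,0,0],100],[[0.03,-0.05,0],[0,0,0],100],[[0.03,-0.05,0],[0,0,0],100],[[0.03,-0.05,0],[0,0,0],100],[[0.02,-0.05,0],[0,0,0],100]]'
```

```text
clock: 0.72
position: [0.4002, 0.3126, 0.3469]
ee_rot: [-0.118, 0.993, -0.004, -0.002]
ft_force: [0.8, 0.1, 0.1]
grip_width: 0.998
clock: 1.35
position: [0.5436, 0.0535, 0.3479]
ee_rot: [-0.118, 0.993, -0.003, -0.001]
ft_force: [1.3, -0.3, -0.1]
grip_width: 1.002
```

```bash
python3 -m jog '[[[0.01,-0.06,0.0],[0,0,0],100],[[0.01,-0.03,0.0],[0,0,0],100],[[0,0,0],[0,0,0],100]]'
python3 - <<'E'
from h import *
o=sensors.get_obs();print(o["joint_pos"])
p,d,W=snap("wrist","w1");np.save("w1.npy",W);np.save("w1d.npy",d)
E
```

```text
clock: 1.72
position: [0.5638, -0.0443, 0.3467]
ee_rot: [-0.114, 0.993, -0.004, -0.002]
ft_force: [-0.1, 0.4, -0.5]
grip_width: 1.002
[-0.36492775  0.16670223  0.41447707  1.48205967 -0.05798952  1.50904508
  1.84772779]
```

View pics/w1.png

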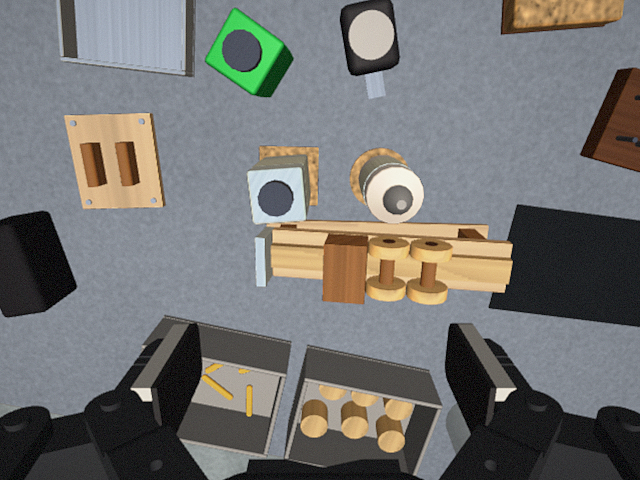

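The wrist view shows the tin cap at (276,198), bottle cap at (398,199), off-cut at (346,270), wheel sets at (387,270) and (430,272), cradle at (115,160) and mat at right.

Run:
```python
from h import *
d=np.load("w1d.npy");W=np.load("w1.npy");p=cv2.imread("pics/w1.png");hsv=cv2.cvtColor(p,cv2.COLOR_BGR2HSV)
z=np.where(d>0.05,W[...,2],-1)
def box(u0,v0,u1,v1): 
    M=np.zeros(d.shape,bool);M[v0:v1,u0:u1]=1;return M&(z>-.5)
def pr(n,M): 
    print(n,*rect(W[M]),"zmed/max",np.round([np.median(z[M]),z[M].max()],4),M.sum())
pr("table",box(200,100,240,140))
pr("tin body",box(240,150,320,230)&(z>.104)&(z<.1145))
pr("tin cap",box(240,150,320,230)&(z>.116))
pr("bottle cap",box(350,150,430,230)&(z>.118))
pr("bottle sh",box(350,150,430,230)&(z>.085)&(z<.105))
pr("off",box(318,230,372,308)&(z>.09)&(z<.115)&(hsv[...,2]<170))
pr("stop",box(250,220,272,290)&(z>.055)&(z<.08))
pr("wheel1",box(362,232,412,305)&(z>.1))
pr("wheel2",box(406,232,455,310)&(z>.1))
pr("chute all",box(240,215,520,305)&(z>.02)&(z<.088)&(hsv[...,1]>60))
M=box(66,110,165,212)&(z>.024)&(z<.05)
n,l=cv2.connectedComponents(M.astype(np.uint8))
for i in range(1,n):
    if (l==i).sum()>50: pr("bar",l==i)
pr("cradle",box(55,110,170,212)&(z>.007)&(z<.016)&(hsv[...,1]>50))
pr("rpad",box(345,145,425,225)&(z>.002)&(z<.009)&(hsv[...,1]>70))
pr("spad",box(255,142,325,225)&(z>.002)&(z<.009)&(hsv[...,1]>70))
# round pad circle fit
M=box(345,145,425,225)&(z>.002)&(z<.009)&(hsv[...,1]>70)
from scipy.optimize import least_squares
q=cv2.findContours(M.astype(np.uint8),0,1)[0];q=max(q,key=cv2.contourArea)[:,0]
P=W[q[:,1],q[:,0]][:,:2]
b=np.array([.5465,.0137]);k=np.linalg.norm(P-b,axis=1)>.029;P=P[k]
r=least_squares(lambda c:np.linalg.norm(P-c,axis=1)-.033,b,loss="soft_l1",f_scale=.002);print("rpad fit",r.x,len(P),np.abs(r.fun).mean())
```

```text
table [ 526.1 -169.2] [40.1 44.7] 12.9 zmed/max [-0.0002  0.0027] 1595
tin body [568.3 -86.2] [48.4 48.3] 17.4 zmed/max [0.1085 0.1144] 2008
tin cap [567.9 -86.1] [29.3 28.9] 39.4 zmed/max [0.1208 0.1233] 972
bottle cap [544.8  14. ] [21.4 24. ] 34.5 zmed/max [0.1278 0.1353] 644
bottle sh [545.4  14.4] [50.2 51. ] 12.4 zmed/max [0.1015 0.105 ] 1212
off [627.8 -10.2] [58.8 41.1] 11.8 zmed/max [0.1006 0.1049] 2267
stop [644.  -89.9] [51.8 13.8] 12.3 zmed/max [0.0739 0.0774] 772
wheel1 [620.3  20.8] [57.5 32.6] 14.5 zmed/max [0.1027 0.1049] 321
wheel2 [611.3  69.1] [54.6 28.4] 12.5 zmed/max [0.1032 0.1064] 696
chute all [618.4  30. ] [ 56.2 245.1] 11.3 zmed/max [0.0708 0.088 ] 9005
bar [ 598.5 -286.4] [44.1 12.3] 15.2 zmed/max [0.0304 0.0342] 581
bar [ 589.4 -251.9] [43.9 12.4] 14.6 zmed/max [0.0305 0.0341] 568
cradle [ 594.1 -269.4] [100.1  91.4] 14.9 zmed/max [0.0097 0.016 ] 6256
rpad [554.3  21.7] [84.  88.8] 13.3 zmed/max [0.0042 0.009 ] 876
spad [576.7 -78.8] [90.4 64.4] 17.3 zmed/max [0.004  0.0089] 1093
rpad fit [0.54698761 0.01338617] 109 0.0007417777461514141
```

```bash
python3 -m jog '[[[-0.0185,0.0585,0],[0,0,0],100],[[0,0,-0.05],[0,0,0],100],[[0,0,-0.05],[0,0,0],100],[[0,0,-0.05],[0,0,0],100],[[0,0,0],[0,0,0],100]]'
```

```text
clock: 2.4
position: [0.5425, 0.0267, 0.1932]
ee_rot: [-0.121, 0.993, -0.002, -0.001]
ft_force: [-0.2, 0.1, -0.1]
grip_width: 1.0
```

```bash
python3 -m jog '[[[0.003,-0.0125,0],[0,0,0],100],[[0,0,0],[0,0,0],100],[[0,0,0],[0,0,0],100]]'
```

```text
clock: 2.78
position: [0.5482, 0.0145, 0.1989]
ee_rot: [-0.121, 0.993, -0.002, 0.002]
ft_force: [0.3, 0.6, -0.1]
grip_width: 1.002
```

```bash
python3 -m jog '[[[-0.003,0,-0.03],[0,0,0],100],[[0,0,-0.03],[0,0,0],100],[[0,0,-0.03],[0,0,0],100],[[0,0,-0.015],[0,0,0],100],[[0,0,0],[0,0,0],100]]'
```

```text
clock: 3.4
position: [0.5487, 0.015, 0.0967]
ee_rot: [-0.121, 0.993, -0.002, 0.007]
ft_force: [-0.2, 0.4, 0.6]
grip_width: 1.002
```

```bash
python3 -m jog '[[[-0.003,0,-0.01],[0,0,0],100],[[0,0,0],[0,0,0],100],[[0,0,0],[0,0,0],100]]'
python3 - <<'E'
from h import *
snap("scene","s1");p,d,W=snap("wrist","w2")
E
```

```text
clock: 3.78
position: [0.5471, 0.0153, 0.0887]
ee_rot: [-0.121, 0.993, -0.001, 0.009]
ft_force: [-0.9, -0.2, 0.2]
grip_width: 1.003
```

View pics/w2.png

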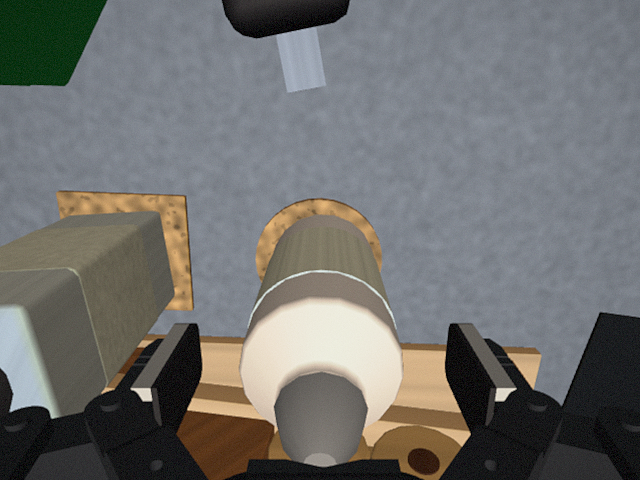

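```bash
python3 -m jog '[[[0,0,-0.003],[0,0.018,0],100],[[0,0,0],[0,0,0],40],[[0,0,0],[0,0,0],40],[[0,0,0],[0,0,0],40],[[0,0,0],[0,0,0],40]]' 40;python3 -m jog '[[[0,0,0],[0,0,0],40],[[0,0,0],[0,0,0],40]]'
```

```text
clock: 4.5
position: [0.5473, 0.0152, 0.0859]
ee_rot: [-0.121, 0.993, -0.0, -0.0]
ft_force: [0.9, -0.3, 0.2]
grip_width: 0.597
clock: 4.75
position: [0.5473, 0.0152, 0.0859]
ee_rot: [-0.121, 0.993, -0.0, -0.0]
ft_force: [-1.0, 0.6, 1.3]
grip_width: 0.595
```

```bash
python3 -m jog '[[[0,0,0.02],[0,0,0],40],[[0,0,0.03],[0,0,0],40],[[0,0,0.04],[0,0,0],40],[[0,0,0.04],[0,0,0],40],[[0,0,0],[0,0,0],40]]'; python3 -m jog '[[[0.007,0.05,0],[0,0,0],40],[[0.007,0.06,0],[0,0,0],40],[[0.007,0.06,0],[0,0,0],40],[[0.007,0.06,0],[0,0,0],40],[[0.007,0.03,0],[0,0,0],40]]';  python3 -m jog '[[[0,0.01,0],[0,0,0],40],[[0,0,0],[0,0,0],40],[[0,0,0],[0,0,0],40]]'
```

```text
clock: 5.38
position: [0.5445, 0.015, 0.2165]
ee_rot: [-0.121, 0.993, -0.0, -0.004]
ft_force: [-0.2, -1.0, -3.9]
grip_width: 0.595
clock: 6.0
position: [0.5763, 0.2783, 0.209]
ee_rot: [-0.118, 0.993, -0.002, -0.008]
ft_force: [-0.1, -0.7, -2.8]
grip_width: 0.6
clock: 6.38
position: [0.5747, 0.2881, 0.2047]
ee_rot: [-0.118, 0.993, -0.003, -0.011]
ft_force: [0.3, -0.4, -3.1]
grip_width: 0.597
```

Run:
```python
from h import *
p,d,W=snap("wrist","w3");p=p[:,:,::-1]
z=np.where(d>.05,W[...,2],-1)
M=(p.max(2)<45)&(z>0)&(z<.006)
n,l,s,c=cv2.connectedComponentsWithStats(M.astype(np.uint8))
i=1+np.argmax(s[1:,4]);print(rect(W[l==i]),s[i],np.median(z[l==i]))
p,d,W=snap("top","t3");p=p[:,:,::-1]
M=np.zeros(d.shape,bool);M[130:210,80:195]=1
z=W[...,2];
# bottle points between z .08 and .2
M&=(d>.1)&(z>.1)&(z<.3);print(rect(W[M]))
```

```text
(array([594.8, 271. ]), array([129., 189.]), 5.8) [  176   137   254   174 13546] 0.002804593376487261
(array([576.7, 265.2]), array([39.1, 83.8]), 30.4)
```

View pics/w3.png

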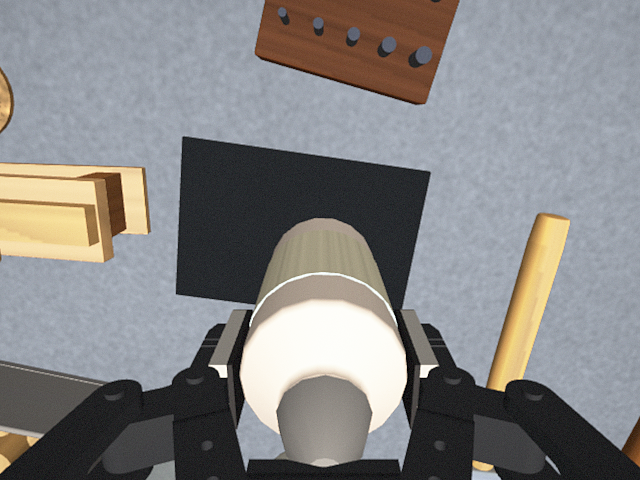

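```bash
python3 -m jog '[[[0.015,0.028,0],[0,-0.022,0],40],[[0,0,0],[0,0,0],40],[[0,0,-0.03],[0,0,0],40],[[0,0,-0.03],[0,0,0],40],[[0,0,0],[0,0,0],40]]'
```

```text
clock: 7.1
position: [0.5922, 0.3101, 0.1462]
ee_rot: [-0.114, 0.993, -0.005, 0.002]
ft_force: [-0.2, -0.4, -2.2]
grip_width: 0.593
```

```bash
python3 -m jog '[[[-0.001,0.005,-0.025],[0.01,0.005,0],40],[[0,0,-0.02],[0,0,0],40],[[0,0,-0.008],[0,0,0],40],[[0,0,0],[0,0,0],40]]'
```

```text
clock: 7.6
position: [0.5939, 0.3135, 0.0971]
ee_rot: [-0.113, 0.994, 0.001, 0.003]
ft_force: [0.1, 0.1, -1.8]
grip_width: 0.592
```

```bash
python3 -m jog '[[[0,0,-0.006],[0,0.005,0],40],[[0,0,-0.003],[0,0,0],40],[[0,0,-0.003],[0,0,0],40],[[0,0,0],[0,0,0],40]]'
```

```text
clock: 8.1
position: [0.5949, 0.3139, 0.0863]
ee_rot: [-0.113, 0.994, 0.002, 0.002]
ft_force: [-0.6, -0.4, -3.4]
grip_width: 0.594
```

```bash
python3 -m jog '[[[0,0,-0.002],[0,0,0],40],[[0,0,0],[0,0,0],40]]'; python3 -m jog '[[[0,0,0],[0,0,0],70],[[0,0,0],[0,0,0],80],[[0,0,0],[0,0,0],100],[[0,0,0],[0,0,0],100]]'
```

```text
clock: 8.35
position: [0.5955, 0.3141, 0.0851]
ee_rot: [-0.113, 0.994, 0.002, 0.002]
ft_force: [-0.8, 0.8, -1.8]
grip_width: 0.598
clock: 8.85
position: [0.5959, 0.3144, 0.0858]
ee_rot: [-0.113, 0.994, 0.003, 0.003]
ft_force: [-0.8, 0.1, 0.4]
grip_width: 0.991
```

```bash
python3 -m jog '[[[0,0,0.04],[0,0,0],100],[[0,0,0.05],[0,0,0],100],[[0,0,0.05],[0,0,0],100],[[0,0,0.03],[0,0,0],100],[[0,-0.05,0],[0,0,0],100]]'; python3 -m jog '[[[-0.005,-0.06,0],[0,0,0.07],100],[[-0.005,-0.06,0],[0,0,0],100],[[-0.005,-0.06,0],[0,0,0],100],[[-0.005,-0.06,0],[0,0,0],100],[[-0.005,-0.06,0],[0,0,0],100]]';  python3 -m jog '[[[0,-0.03,0],[0,0,0],100],[[0,0,0],[0,0,0],100],[[0,0,0],[0,0,0],100]]'
python3 - <<'E'
from h import *
p,d,W=snap("wrist","w4");np.save("w4.npy",W);np.save("w4d.npy",d)
p,d,W=snap("top","t4")
E
```

```text
clock: 9.48
position: [0.5934, 0.2674, 0.26]
ee_rot: [-0.116, 0.993, 0.003, 0.002]
ft_force: [1.5, -1.9, -0.4]
grip_width: 0.999
clock: 10.1
position: [0.5668, -0.0403, 0.2614]
ee_rot: [-0.154, 0.988, 0.003, 0.004]
ft_force: [1.7, 0.2, -0.4]
grip_width: 0.999
clock: 10.48
position: [0.5657, -0.0767, 0.2623]
ee_rot: [-0.149, 0.989, 0.003, 0.004]
ft_force: [-0.1, 0.9, 0.5]
grip_width: 1.0
```

View pics/w4.png

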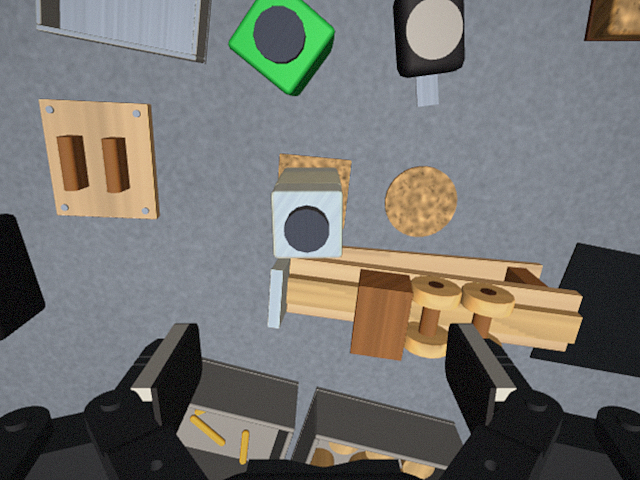

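View pics/t4.png

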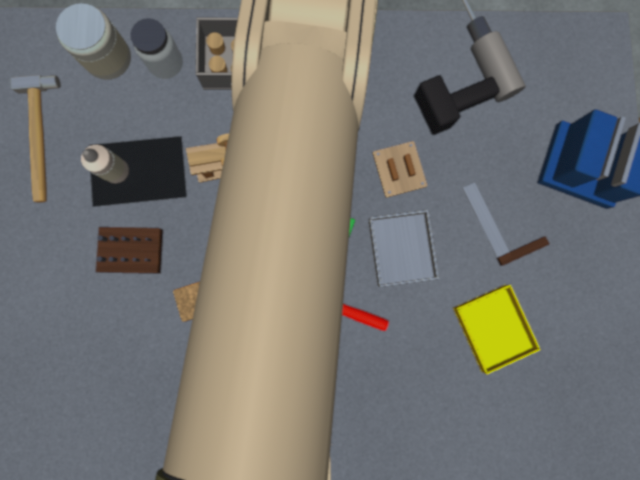

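The bottle stands on the mat (top view, about (110,165)). The tin, at (306,228) in the wrist view, is square to the jaws. The round pad is now bare at (421,201).

Run:
```python
from h import *
d=np.load("w4d.npy");W=np.load("w4.npy");p=cv2.imread("pics/w4.png");hsv=cv2.cvtColor(p,cv2.COLOR_BGR2HSV)
z=np.where(d>0.05,W[...,2],-1)
def box(u0,v0,u1,v1): 
    M=np.zeros(d.shape,bool);M[v0:v1,u0:u1]=1;return M&(z>-.5)
def pr(n,M): print(n,*rect(W[M]),"zmed",np.round(np.median(z[M]),4),M.sum())
M=box(380,160,462,240)&(z>.002)&(z<.008)&(hsv[...,1]>60);pr("rpad",M)
M=cv2.morphologyEx(M.astype(np.uint8),cv2.MORPH_OPEN,np.ones((3,3)))>0
q=W[M][:,:2];print(cv2.minEnclosingCircle((q*1000).astype(np.float32)), q.mean(0))
pr("tin",box(260,180,350,265)&(z>.104)&(z<.1145))
pr("off",box(345,265,418,362)&(z>.09)&(z<.115)&(hsv[...,2]<170))
pr("stop",box(262,255,292,330)&(z>.055)&(z<.08))
```

```text
rpad [546.5  12.6] [65.7 64.6] 62.9 zmed 0.0038 3924
((546.5048217773438, 12.863760948181152), 33.17983627319336) [0.54597785 0.01225914]
tin [568.2 -86.4] [48.1 48. ] 17.4 zmed 0.1086 3183
off [626.6  -5.1] [59.2 52.4] 12.2 zmed 0.1008 3936
stop [644.2 -87.9] [52.8 17.4] 11.8 zmed 0.074 1152
```

```bash
python3 -m jog '[[[0.002,-0.009,-0.03],[0,0.008,0],100],[[0,0,-0.04],[0,0,0],100],[[0,0,-0.04],[0,0,0],100],[[0,0,-0.02],[0,0,0],100],[[0,0,0],[0,0,0],100]]'
```

```text
clock: 11.2
position: [0.569, -0.0778, 0.1288]
ee_rot: [-0.155, 0.988, 0.004, 0.001]
ft_force: [0.3, -0.3, 0.7]
grip_width: 0.996
```

```bash
python3 -m jog '[[[0,-0.0085,0],[-0.008,0,0],100],[[0,0,0],[0,0,0],100],[[0,0,-0.02],[0,0,0],100],[[0,0,-0.018],[0,0,0],100],[[0,0,0],[0,0,0],100]]'
```

```text
clock: 11.82
position: [0.5718, -0.0861, 0.0942]
ee_rot: [-0.156, 0.988, -0.0, 0.004]
ft_force: [-0.3, -0.0, 0.3]
grip_width: 1.001
```

```bash
python3 -m jog '[[[-0.004,0,-0.01],[0,0.008,0],100],[[0,0,0],[0,0,0],100],[[0,0,0],[0,0,0],36],[[0,0,0],[0,0,0],36],[[0,0,0],[0,0,0],36]]' 40; python3 -m jog '[[[0,0,0],[0,0,0],36],[[0,0,0],[0,0,0],36],[[0,0,0],[0,0,0],36]]'
```

```text
clock: 12.45
position: [0.5686, -0.0863, 0.0853]
ee_rot: [-0.156, 0.988, 0.0, 0.001]
ft_force: [1.1, -0.7, -0.3]
grip_width: 0.558
clock: 12.82
position: [0.5686, -0.0863, 0.0853]
ee_rot: [-0.156, 0.988, 0.0, 0.001]
ft_force: [0.0, 0.5, -1.7]
grip_width: 0.553
```

```bash
python3 -m jog '[[[0,0,0.02],[0,0,0],36],[[0,0,0.03],[0,0,0],36],[[0,0,0.04],[0,0,0],36],[[0,0,0.04],[0,0,0],36],[[0,0,0.01],[0,0,0],36]]'
python3 - <<'E'
from h import *
p,d,W=snap("wrist","w5");p=p[:,:,::-1];hsv=cv2.cvtColor(p,cv2.COLOR_BGR2HSV)
z=np.where(d>.05,W[...,2],-1)
M=(z>.0015)&(z<.008)&(hsv[...,1]>60)
n,l,s,c=cv2.connectedComponentsWithStats(M.astype(np.uint8))
for i in range(1,n):
    if s[i,4]>800: print(rect(W[l==i]),s[i])
E
python3 -m jog '[[[0.006,0.05,0],[0,0,0],36],[[0.006,0.06,0],[0,0,0],36],[[0.006,0.06,0],[0,0,0],36],[[0.006,0.06,0],[0,0,0],36],[[0.006,0.04,0],[0,0,0],36]]'; python3 -m jog '[[[0,0,0],[0,0,0],36],[[0,0,0],[0,0,0],36]]'
```

```text
clock: 13.45
position: [0.5651, -0.0857, 0.2254]
ee_rot: [-0.156, 0.988, 0.001, -0.003]
ft_force: [-0.3, -0.5, -4.2]
grip_width: 0.555
(array([558.9, -86.7]), array([47.5, 64.1]), 12.1) [ 283  167   83   57 4100]
(array([546.7,  12.4]), array([65.6, 65.5]), 13.4) [ 401  183   79   76 4672]
(array([595.7,  69.2]), array([ 22.7, 161.3]), 11.9) [ 390  271  181   39 2170]
clock: 14.12
position: [0.5905, 0.1872, 0.215]
ee_rot: [-0.152, 0.988, -0.0, -0.01]
ft_force: [0.2, -0.2, -4.0]
grip_width: 0.559
clock: 14.38
position: [0.5883, 0.1909, 0.21]
ee_rot: [-0.155, 0.988, -0.0, -0.013]
ft_force: [0.7, -0.1, -4.6]
grip_width: 0.558
```

View pics/w5.png

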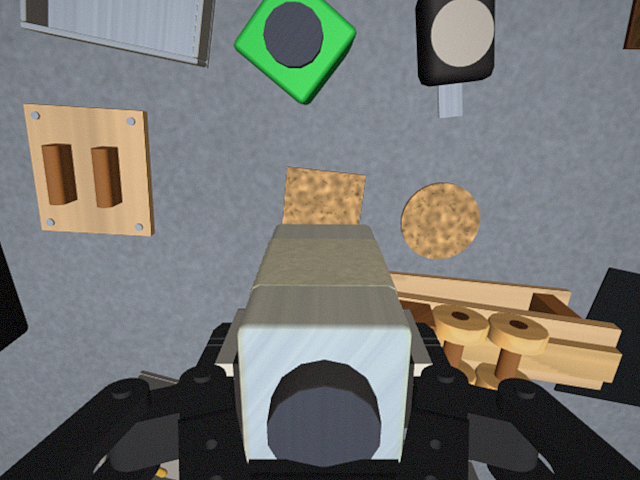

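```bash
python3 -m jog '[[[0.012,0.02,0],[0,-0.026,0],36],[[0,0,0],[0,0,0],36],[[0,0,-0.03],[0,0,0],36],[[0,0,-0.03],[0,0,0],36],[[0,0,0],[0,0,0],36]]'
```

```text
clock: 15.0
position: [0.6015, 0.208, 0.147]
ee_rot: [-0.152, 0.988, -0.003, 0.0]
ft_force: [-0.6, 0.1, -2.7]
grip_width: 0.559
```

```bash
python3 -m jog '[[[-0.001,0.003,-0.02],[0.006,0,0],36],[[0,0,-0.02],[0,0,0],36],[[0,0,-0.012],[0,0,0],36],[[0,0,0],[0,0,0],36]]'
```

```text
clock: 15.5
position: [0.6029, 0.2101, 0.0971]
ee_rot: [-0.151, 0.989, -0.0, 0.003]
ft_force: [-0.3, -0.2, -3.8]
grip_width: 0.557
```

```bash
python3 -m jog '[[[0,0,-0.006],[0,0.006,0],36],[[0,0,-0.003],[0,0,0],36],[[0,0,-0.003],[0,0,0],36],[[0,0,-0.002],[0,0,0],36],[[0,0,0],[0,0,0],36]]'
```

```text
clock: 16.12
position: [0.6043, 0.2104, 0.0844]
ee_rot: [-0.151, 0.989, 0.001, 0.001]
ft_force: [0.4, -0.2, -2.9]
grip_width: 0.553
```

```bash
python3 -m jog '[[[0,0,-0.001],[0,0,0],36],[[0,0,0],[0,0,0],36],[[0,0,0],[0,0,0],65],[[0,0,0],[0,0,0],80],[[0,0,0],[0,0,0],90]]'; python3 -m jog '[[[0,0,0],[0,0,0],90],[[0,0,0.03],[0,0,0],90],[[0,0,0.05],[0,0,0],90],[[0,0,0.05],[0,0,0],100],[[0,0,0.04],[0,0,0],100]]'
python3 - <<'E'
from h import *
p,d,W=snap("wrist","w6")
E
```

```text
clock: 16.75
position: [0.6053, 0.2109, 0.0851]
ee_rot: [-0.151, 0.989, 0.001, 0.003]
ft_force: [0.2, 0.6, -0.4]
grip_width: 0.902
clock: 17.38
position: [0.6027, 0.21, 0.2561]
ee_rot: [-0.151, 0.989, 0.0, -0.001]
ft_force: [0.6, -0.3, -0.3]
grip_width: 1.0
```

View pics/w6.png

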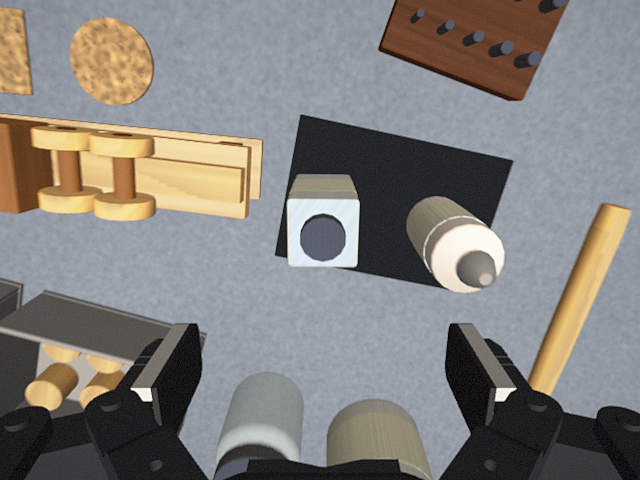

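Both stand on the mat: tin at (323,230), bottle at (460,245). Next is the off-cut. First I check the bin clearance behind the chute and refine the off-cut pose.

```bash
python3 - <<'E'
from h import *
d=np.load("top_d0.npy");W=cloud("top",d);z=np.where(d>.1,W[...,2],-1)
M=np.zeros(d.shape,bool);M[10:95,190:370]=1;M&=(z>.03)&(z<.15)
P=W[M];print("bins min x",P[:,0].min(),"z",np.percentile(P[:,2],95))
d=np.load("w1d.npy");W=np.load("w1.npy")
c,s=np.cos(np.radians(12)),np.sin(np.radians(12))
R=np.array([[c,s],[-s,c]])
P=W[255:285,330:362].reshape(-1,3);A=np.c_[P[:,:2],np.ones(len(P))];k=np.linalg.lstsq(A,P[:,2],rcond=None)[0];print("slope in chute frame (deg)",np.degrees(R@k[:2]))
E
python3 -m jog '[[[0.002,-0.03,0],[0,0,-0.18],100],[[0.004,-0.03,0],[0,0,-0.18],100],[[0.004,-0.03,0],[0,0,-0.18],100],[[0.004,-0.03,0],[0,0,-0.18],100],[[0.004,-0.03,0],[0,0,-0.18],100]]'; python3 -m jog '[[[0.002,-0.03,0],[0,0,-0.18],100],[[0.002,-0.03,0],[0,0,-0.18],100],[[0,0,0],[0,0,-0.18],100],[[0,0,0],[0,0,-0.18],100],[[0,0,0],[0,0,0],100]]'
```

```text
bins min x 0.7686587322602795 z 0.07257491233839374
slope in chute frame (deg) [-78.66787201  -6.93947818]
clock: 18.05
position: [0.6227, 0.0597, 0.2636]
ee_rot: [0.304, 0.953, 0.001, 0.005]
ft_force: [0.3, -0.1, 0.0]
grip_width: 1.001
clock: 18.68
position: [0.6266, -0.0063, 0.263]
ee_rot: [0.631, 0.776, -0.002, 0.006]
ft_force: [-0.2, -0.4, -0.2]
grip_width: 1.002
```

Run:
```python
from h import *
p,d,W=snap("wrist","w7");np.save("w7.npy",W);np.save("w7d.npy",d);print(sensors.get_obs()["position"])
```

```text
[ 0.62660032 -0.00611082  0.26303577]
```

View pics/w7.png

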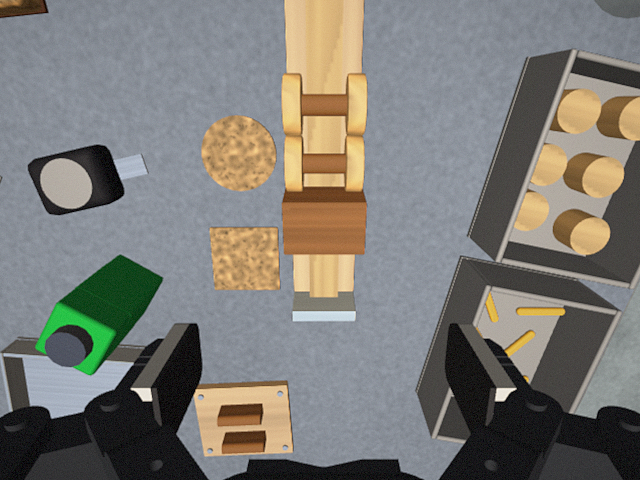

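The chute runs straight down the image, so the jaws are square to the off-cut at (324,227). The square pad is fully visible at (245,258) and the cradle at (243,418).

Run:
```python
from h import *
d=np.load("w7d.npy");W=np.load("w7.npy");p=cv2.imread("pics/w7.png");hsv=cv2.cvtColor(p,cv2.COLOR_BGR2HSV)
z=np.where(d>0.05,W[...,2],-1)
def box(u0,v0,u1,v1): 
    M=np.zeros(d.shape,bool);M[v0:v1,u0:u1]=1;return M&(z>-.5)
def pr(n,M): print(n,*rect(W[M]),"zmed",np.round(np.median(z[M]),4),M.sum())
pr("spad",box(200,220,282,300)&(z>.002)&(z<.008)&(hsv[...,1]>60))
pr("off top",box(278,202,372,258)&(z>.094)&(z<.115)&(hsv[...,2]<190))
pr("stop",box(285,285,360,325)&(z>.055)&(z<.08)&(hsv[...,1]<60))
pr("chute",box(280,0,370,330)&(z>.055)&(z<.08)&(hsv[...,1]>60))
M=box(195,380,300,460)&(z>.024)&(z<.05)
n,l=cv2.connectedComponents(M.astype(np.uint8))
for i in range(1,n):
    if (l==i).sum()>50: pr("bar",l==i)
```

```text
spad [567.8 -84.8] [63.9 64.6] 11.8 zmed 0.0039 4143
off top [629.  -10.7] [58.3 39.6] 11.5 zmed 0.1012 4289
stop [645.5 -90.1] [51.9 13.2] 12.1 zmed 0.0729 1456
chute [621.1  24.2] [ 56.6 222.1] 11.9 zmed 0.0711 8645
bar [ 590.4 -250.7] [44.4 12.8] 12.8 zmed 0.0301 539
bar [ 599.6 -286.4] [44.2 13.3] 15.4 zmed 0.03 513
```

```bash
python3 -m jog '[[[0.001,-0.002,-0.04],[0.011,0.007,0],100],[[0,0,-0.04],[0,0,0],100],[[0,0,-0.04],[0,0,0],100],[[0,0,-0.02],[0,0,0],100],[[0,0,0],[0,0,0],100]]'
```

```text
clock: 19.35
position: [0.6277, -0.0066, 0.1195]
ee_rot: [0.62, 0.785, 0.002, -0.0]
ft_force: [-0.0, -1.4, -0.3]
grip_width: 0.998
```

```bash
python3 -m jog '[[[0.001,-0.002,-0.02],[0,0,-0.03],100],[[0,0,-0.015],[0,0,0],100],[[0,0,0],[0,0,0],100]]'
```

```text
clock: 19.73
position: [0.6297, -0.0084, 0.0841]
ee_rot: [0.631, 0.776, 0.003, 0.001]
ft_force: [-0.2, -0.9, -0.1]
grip_width: 0.999
```

```bash
python3 -m jog '[[[-0.001,0,-0.002],[0,0,0],50],[[0,0,0],[0,0,0],50],[[0,0,0],[0,0,0],50],[[0,0,0],[0,0,0],50]]' 40;  python3 -m jog '[[[0,0,0],[0,0,0],50],[[0,0,0.02],[0,0,0],50],[[0,0,0.03],[0,0,0],50],[[0,0,0.04],[0,0,0],50],[[0,0,0],[0,0,0],50]]'
```

```text
clock: 20.23
position: [0.6294, -0.0085, 0.0834]
ee_rot: [0.631, 0.776, 0.004, 0.001]
ft_force: [1.1, 0.4, -0.8]
grip_width: 0.674
clock: 20.85
position: [0.6298, -0.0089, 0.1808]
ee_rot: [0.631, 0.776, 0.004, 0.002]
ft_force: [0.1, 0.4, -1.1]
grip_width: 0.674
```

```bash
python3 -m jog '[[[-0.03,-0.05,0.01],[0,0,0],50],[[-0.04,-0.05,0],[0,0,0],50],[[-0.04,-0.05,0],[0,0,0],50],[[-0.04,-0.05,0],[0,0,0],50],[[-0.03,-0.03,0],[0,0,0],50]]'; python3 -m jog '[[[0,0,0],[0,0,0],50],[[0,0,0],[0,0,0],50]]'
python3 - <<'E'
from h import *
p,d,W=snap("wrist","w8");p,d,W=snap("top","t8")
z=np.where(d>.1,W[...,2],-1)
M=np.zeros(d.shape,bool);M[205:290,365:445]=1;M&=(z>.024)&(z<.04);print("tray",rect(W[M]))
M=np.zeros(d.shape,bool);M[110:190,180:325]=1;M&=(z>.095)&(z<.12);print("wheel hi",rect(W[M]) if M.any() else None)
E
```

```text
clock: 21.48
position: [0.4493, -0.2364, 0.1928]
ee_rot: [0.628, 0.778, 0.006, 0.003]
ft_force: [0.6, -0.2, -0.4]
grip_width: 0.673
clock: 21.72
position: [0.4472, -0.2386, 0.1935]
ee_rot: [0.631, 0.776, 0.007, 0.003]
ft_force: [0.7, 0.4, -0.8]
grip_width: 0.678
tray (array([ 424.5, -229.2]), array([140.3,  39.3]), 6.1)
wheel hi (array([632.5, -28.6]), array([53.7,  8.8]), 12.1)
```

View pics/w8.png

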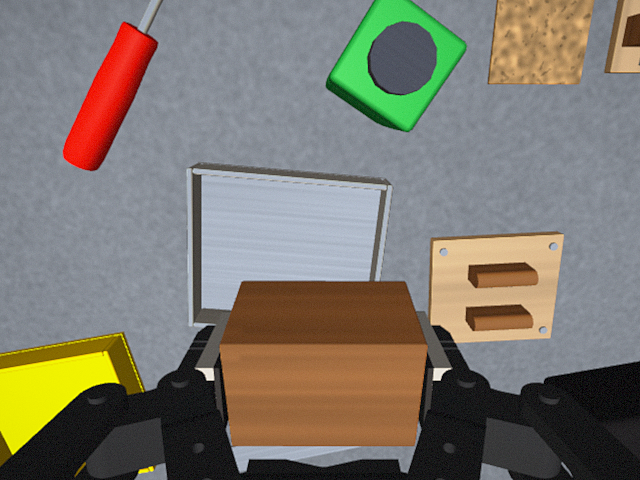

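View pics/t8.png

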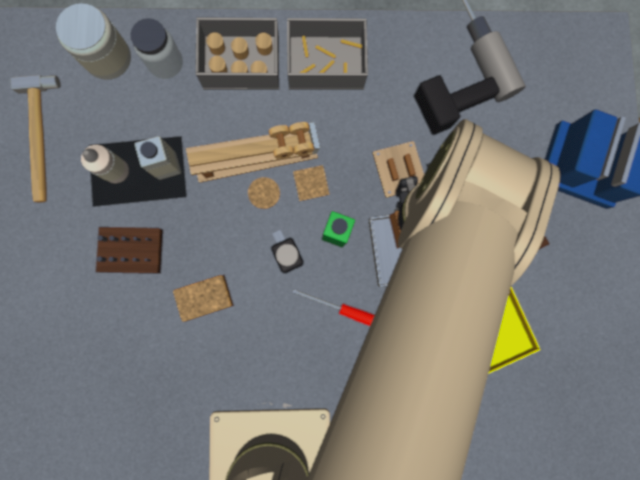

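```bash
python3 -m jog '[[[-0.019,-0.031,0],[-0.007,0.013,-0.09],50],[[0,0,0],[0,0,0],50],[[0,0,-0.04],[0,0,0],50],[[0,0,-0.04],[0,0,0],50],[[0,0,0],[0,0,0],50]]'
```

```text
clock: 22.45
position: [0.4297, -0.2698, 0.1119]
ee_rot: [0.665, 0.747, -0.002, 0.001]
ft_force: [0.1, 0.2, -0.3]
grip_width: 0.676
```

```bash
python3 -m jog '[[[-0.001,0.001,-0.04],[0,0,0],50],[[0,0,-0.03],[0,0,0],50],[[0,0,-0.005],[0,0,0],50],[[0,0,0],[0,0,0],50]]'
```

```text
clock: 22.95
position: [0.4333, -0.27, 0.0414]
ee_rot: [0.665, 0.747, -0.0, 0.004]
ft_force: [1.0, -0.3, -1.0]
grip_width: 0.676
```

```bash
python3 -m jog '[[[-0.006,0,-0.005],[0,0.006,0],50],[[0,0,-0.007],[0,0,0],50],[[0,0,0],[0,0,0],50]]'
```

```text
clock: 23.32
position: [0.4287, -0.2706, 0.0315]
ee_rot: [0.665, 0.747, -0.001, 0.004]
ft_force: [-0.6, 0.7, -0.4]
grip_width: 0.669
```

```bash
python3 -m jog '[[[0,0,-0.003],[0,0,0],50],[[0,0,0],[0,0,0],75],[[0,0,0],[0,0,0],85],[[0,0,0],[0,0,0],85]]';python3 -m jog '[[[0,0,0.03],[0,0,0],85],[[0,0,0.05],[0,0,0],85],[[0,0,0.05],[0,0,0],85],[[0,0,0.06],[0,0,0],85],[[0,0,0.03],[0,0,0],100]]'
python3 - <<'E'
from h import *
p,d,W=snap("wrist","w9")
E
```

```text
clock: 23.82
position: [0.429, -0.2708, 0.0287]
ee_rot: [0.665, 0.747, -0.001, 0.004]
ft_force: [0.1, 0.3, 0.1]
grip_width: 0.852
clock: 24.45
position: [0.4264, -0.2702, 0.2534]
ee_rot: [0.665, 0.747, -0.003, 0.002]
ft_force: [0.5, -0.0, -1.6]
grip_width: 0.993
```

View pics/w9.png

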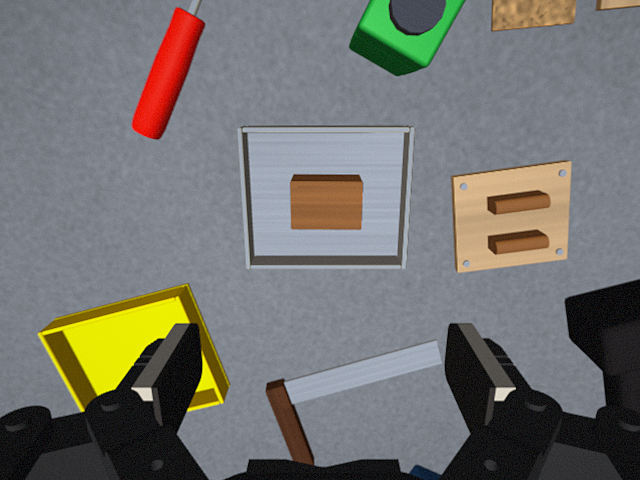

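The off-cut lies flat in the steel tray, at (327,202). Next I go over the stop.

```bash
python3 -m jog '[[[0.04,0.03,0],[0,0,0.09],100],[[0.05,0.045,0],[0,0,0],100],[[0.05,0.045,0],[0,0,0],100],[[0.04,0.045,0],[0,0,0],100],[[0.03,0.03,0],[0,0,0],100]]'; python3 -m jog '[[[0,0,0],[0,0,0],100],[[0,0,0],[0,0,0],100]]'
python3 - <<'E'
from h import *
p,d,W=snap("wrist","w10");np.save("w10.npy",W);np.save("w10d.npy",d);print(sensors.get_obs()["ee_rot"],sensors.get_obs()["position"])
E
```

```text
clock: 25.12
position: [0.6356, -0.0781, 0.2576]
ee_rot: [0.633, 0.774, 0.001, 0.005]
ft_force: [-1.1, -1.9, -0.2]
grip_width: 0.999
clock: 25.38
position: [0.6369, -0.0748, 0.2557]
ee_rot: [0.631, 0.776, -0.0, 0.005]
ft_force: [0.1, -1.0, 0.2]
grip_width: 1.0
[6.30667214e-01 7.76040121e-01 9.05394937e-05 4.53737976e-03] [ 0.63687402 -0.0744575   0.25561127]
```

View pics/w10.png

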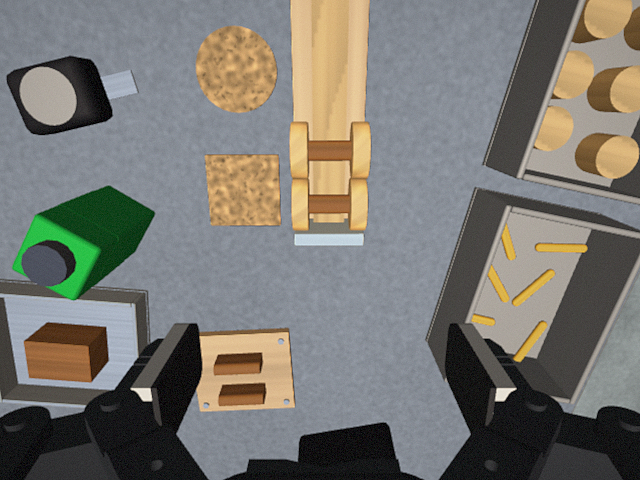

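Foremost set at the stop: wheels at (300,205) and (360,205), axle at (330,204). The second set is behind it at (330,150).

Run:
```python
from h import *
d=np.load("w10d.npy");W=np.load("w10.npy");p=cv2.imread("pics/w10.png");hsv=cv2.cvtColor(p,cv2.COLOR_BGR2HSV)
z=np.where(d>0.05,W[...,2],-1)
def box(u0,v0,u1,v1): 
    M=np.zeros(d.shape,bool);M[v0:v1,u0:u1]=1;return M&(z>-.5)
def pr(n,M): print(n,*rect(W[M]),"zmed",np.round([np.median(z[M]),z[M].max()],4),M.sum())
pr("wheels top",box(285,176,375,235)&(z>.082)&(hsv[...,1]>50))
M=box(312,185,346,220)&(z>.066);pr("axle",M)
# fit: wheel cross-section in chute frame
c,s=np.cos(np.radians(11.9)),np.sin(np.radians(11.9));Y=lambda P:-s*P[:,0]+c*P[:,1];X=lambda P:c*P[:,0]+s*P[:,1]
from scipy.optimize import least_squares
for nm,b,r in [("L",(288,182,308,228),.02),("R",(352,182,372,228),.02),("axle",(314,185,344,220),.007)]:
    P=W[box(*b)&(z>(.07 if r==.02 else .069))]
    q=least_squares(lambda t:np.hypot(Y(P)-t[0],P[:,2]-t[1])-r,[Y(P).mean(),.068],loss="soft_l1",f_scale=.001)
    xm=np.percentile(X(P),[1,99]);print(nm,q.x,np.abs(q.fun).mean(),xm,len(P))
pr("stop",box(285,225,370,250)&(z>.06)&(hsv[...,1]<60))
M=box(195,325,300,415)&(z>.024)&(z<.05)
n,l=cv2.connectedComponents(M.astype(np.uint8))
for i in range(1,n):
    if (l==i).sum()>50: pr("bar",l==i)
pr("cradle",box(190,320,302,415)&(z>.006)&(z<.014)&(hsv[...,1]>40))
```

```text
wheels top [639.7 -61.4] [53.7 37.5] 10.7 zmed [0.0863 0.0897] 1280
axle [640.  -65.6] [24.5 13.2] 11.7 zmed [0.0738 0.0766] 645
L [-0.1968764   0.06766092] 0.0005081413959762749 [0.58651527 0.59734891] 730
R [-0.19698127  0.0676121 ] 0.0005153379600728261 [0.62887037 0.63979053] 720
axle [-0.19684656  0.06796443] 0.00046169109484988654 [0.60200593 0.62327455] 537
stop [645.3 -88.4] [51.5 15.4] 11.5 zmed [0.0744 0.0769] 1176
bar [ 590.6 -251.5] [43.9 12.3] 13.6 zmed [0.0304 0.0337] 601
bar [ 599.7 -286.3] [44. 13.] 14.0 zmed [0.0303 0.0332] 577
cradle [ 595.1 -269.6] [100.2  91.9] 14.6 zmed [0.0098 0.014 ] 5247
```

```bash
python3 -m jog '[[[0.004,0.009,-0.03],[0.006,0.007,0],100],[[0,0,-0.04],[0,0,0],100],[[0,0,-0.04],[0,0,0],100],[[0,0,-0.03],[0,0,0],100],[[0,0,0],[0,0,0],100]]'
```

```text
clock: 26.05
position: [0.6383, -0.0713, 0.1146]
ee_rot: [0.634, 0.773, 0.002, 0.001]
ft_force: [-0.1, -0.3, 0.2]
grip_width: 1.002
```

```bash
python3 -m jog '[[[0.001,0.005,0],[0,0,0],100],[[0,0,-0.02],[0,0,0],100],[[0,0,-0.015],[0,0,0],100],[[0,0,0],[0,0,0],100]]'
```

```text
clock: 26.55
position: [0.6407, -0.067, 0.0811]
ee_rot: [0.634, 0.773, 0.003, 0.003]
ft_force: [-0.3, 0.7, -0.9]
grip_width: 1.003
```

```bash
python3 -m jog '[[[0,0.001,-0.009],[-0.005,0.008,0],100],[[0,0,0],[0,0,0],100],[[0,0,0],[0,0,0],46],[[0,0,0],[0,0,0],46],[[0,0,0],[0,0,0],46]]' 30; python3 -m jog '[[[0,0,0],[0,0,0],46],[[0,0,0],[0,0,0],46],[[0,0,0],[0,0,0],46]]'
```

```text
clock: 27.18
position: [0.6414, -0.066, 0.0725]
ee_rot: [0.634, 0.773, -0.001, 0.002]
ft_force: [-0.1, 0.0, -0.9]
grip_width: 0.628
clock: 27.55
position: [0.6414, -0.066, 0.0726]
ee_rot: [0.634, 0.773, -0.001, 0.002]
ft_force: [-0.5, 0.2, 0.1]
grip_width: 0.627
```

```bash
python3 -m jog '[[[0,0,0.015],[0,0,0],46],[[0,0,0.03],[0,0,0],46],[[0,0,0.04],[0,0,0],46],[[0,0,0.02],[0,0,0.05],46],[[-0.005,-0.03,0],[0,0,0],46]]'; python3 -m jog '[[[-0.012,-0.055,0],[0,0,0],46],[[-0.012,-0.055,0],[0,0,0],46],[[-0.012,-0.045,0],[0,0,0],46],[[0,0,0],[0,0,0],46],[[0,0,0],[0,0,0],46]]'
python3 - <<'E'
from h import *
p,d,W=snap("wrist","w11");p,d,W=snap("top","t11")
E
```

```text
clock: 28.18
position: [0.6371, -0.0943, 0.1853]
ee_rot: [0.613, 0.79, -0.0, 0.003]
ft_force: [-0.1, -0.6, -0.5]
grip_width: 0.626
clock: 28.8
position: [0.5995, -0.2566, 0.1922]
ee_rot: [0.614, 0.789, 0.001, 0.006]
ft_force: [0.0, 0.6, -0.2]
grip_width: 0.627
```

View pics/w11.png

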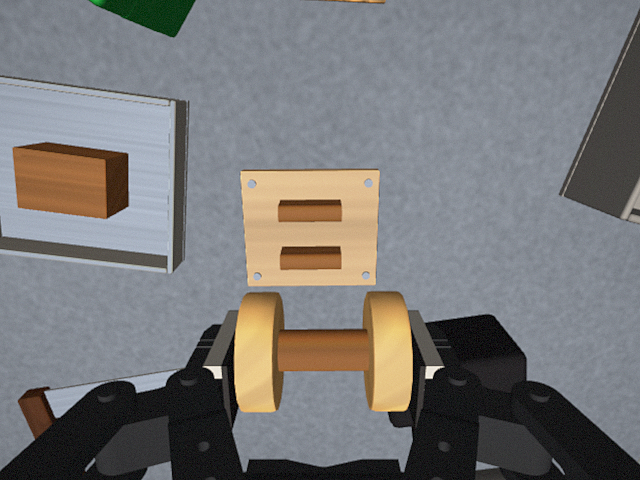

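```bash
python3 -m jog '[[[-0.004,-0.012,0],[0.006,0.01,0],46],[[0,0,0],[0,0,0],46],[[0,0,-0.04],[0,0,0],46],[[0,0,-0.04],[0,0,0],46],[[0,0,0],[0,0,0],46]]'
```

```text
clock: 29.52
position: [0.597, -0.2664, 0.111]
ee_rot: [0.612, 0.791, 0.001, 0.0]
ft_force: [0.1, 0.5, -0.1]
grip_width: 0.624
```

```bash
python3 -m jog '[[[-0.003,-0.002,-0.03],[0,0,0],46],[[0,0,-0.02],[0,0,0],46],[[0,0,0],[0,0,0],46],[[0,0,0],[0,0,0],46]]'
python3 - <<'E'
from h import *
p,d,W=snap("wrist","w12");np.save("w12.npy",W)
E
```

```text
clock: 30.02
position: [0.5976, -0.269, 0.0658]
ee_rot: [0.611, 0.791, 0.002, 0.004]
ft_force: [0.4, 0.7, -0.3]
grip_width: 0.624
```

View pics/w12.png

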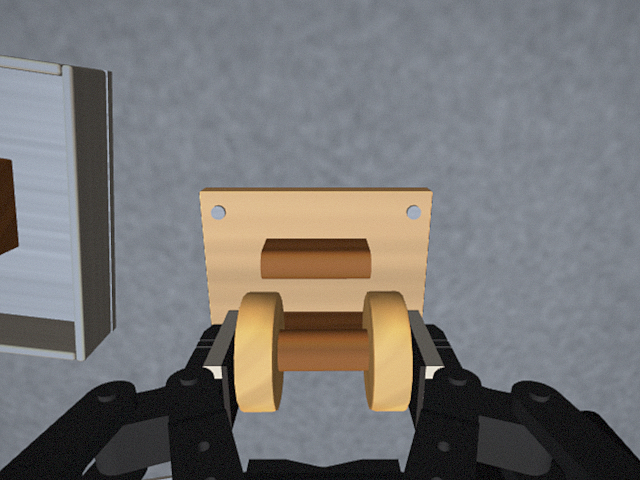

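```bash
python3 -m jog '[[[-0.003,0,-0.008],[0,0.008,0],46],[[0,0,-0.006],[0,0,0],46],[[0,0,0],[0,0,0],46]]'
```

```text
clock: 30.45
position: [0.5951, -0.2691, 0.0523]
ee_rot: [0.611, 0.792, -0.0, 0.001]
ft_force: [0.6, -0.0, -0.6]
grip_width: 0.628
```

```bash
python3 -m jog '[[[0,0,-0.003],[0,0,0],46],[[0,0,0],[0,0,0],46],[[0,0,0],[0,0,0],68],[[0,0,0],[0,0,0],75],[[0,0,0],[0,0,0],85]]'; python3 -m jog '[[[0,0,0],[0,0,0],90],[[0,0,0.02],[0,0,0],90],[[0,0,0.05],[0,0,0],90],[[0,0,0.06],[0,0,0],90],[[0,0,0.06],[0,0,0],100]]'
python3 - <<'E'
from h import *
p,d,W=snap("wrist","w13");np.save("w13.npy",W)
z=np.where(d>.05,W[...,2],-1)
M=(z>.054)&(z<.072);M[330:]=0
print(rect(W[M]),M.sum(),z[M].max())
E
```

```text
clock: 31.08
position: [0.5953, -0.2693, 0.0495]
ee_rot: [0.611, 0.791, -0.0, 0.001]
ft_force: [1.2, 0.2, -0.2]
grip_width: 0.85
clock: 31.7
position: [0.5924, -0.2682, 0.2444]
ee_rot: [0.612, 0.791, -0.001, -0.002]
ft_force: [0.8, -0.1, 1.1]
grip_width: 0.994
(array([ 652.3, -237.3]), array([333.8, 226.1]), 8.3) 6443 0.07192655713682466
```

View pics/w13.png

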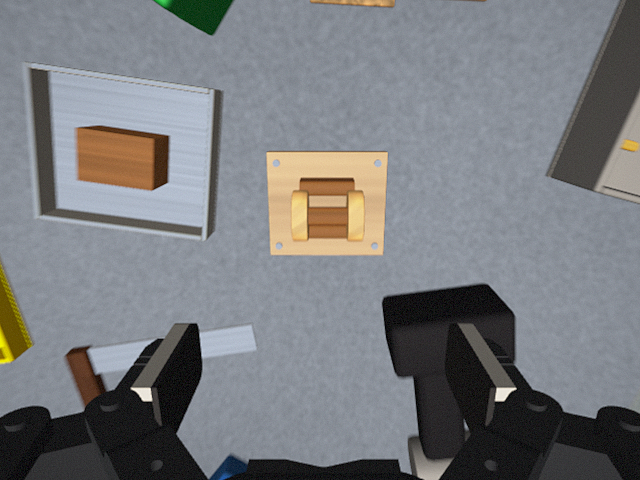

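Run:
```python
from h import *
p,d,W=snap("wrist")
z=np.where(d>.05,W[...,2],-1)
M=np.zeros(z.shape,bool);M[180:250,280:375]=1;M&=(z>.054)&(z<.072)
print(rect(W[M]),M.sum(),z[M].max())
M=np.zeros(z.shape,bool);M[180:250,310:345]=1;M&=(z>.045)&(z<.06)
print("axle",rect(W[M]),M.sum(),z[M].max())
```

```text
(array([ 595.3, -269.3]), array([53.9, 35.3]), 14.5) 1368 0.06593847918383514
axle (array([ 598.1, -268.2]), array([26.9, 37.4]), 14.9) 614 0.059992840259334115
```

The wheel set is nested: centre (595.3, -269.3) mm against the nest at (595, -269), wheel tops at about 65 mm. Next I bring back the tin, then the bottle.

```bash
python3 -m jog '[[[0,0.05,0.01],[0,0,0.18],100],[[0,0.05,0],[0,0,0.18],100],[[0,0.05,0],[0,0,0.18],100],[[0,0.05,0],[0,0,0.18],100],[[0,0.05,0],[0,0,0.18],100]]'; python3 -m jog '[[[0,0.05,0],[0,0,0.18],100],[[0,0.05,0],[0,0,0.18],100],[[0,0.05,0],[0,0,0.18],100],[[0,0.03,0],[0,0,0.18],100],[[0,0,0],[0,0,0],100]]'
```

```text
clock: 32.42
position: [0.5931, -0.0202, 0.2688]
ee_rot: [0.199, 0.98, 0.003, 0.009]
ft_force: [0.7, 0.1, 0.1]
grip_width: 1.0
clock: 33.05
position: [0.5918, 0.1688, 0.2755]
ee_rot: [-0.174, 0.985, 0.008, 0.01]
ft_force: [-0.4, 0.6, 0.5]
grip_width: 1.001
```

```bash
python3 -m jog '[[[0.011,0.038,0],[-0.019,0.017,-0.045],100],[[0,0,0],[0,0,0],100],[[0,0,0],[0,0,0],100]]'
python3 - <<'E'
from h import *
o=sensors.get_obs();print(o["position"],o["ee_rot"])
p,d,W=snap("wrist","w14");z=np.where(d>.05,W[...,2],-1)
M=(z>.1005)&(z<.1125);M[320:]=0
n,l,s,c=cv2.connectedComponentsWithStats(M.astype(np.uint8))
for i in range(1,n):
    if s[i,4]>300: print(rect(W[l==i]),s[i],np.median(z[l==i]))
M=(z>.092)&(z<.1035);M[320:]=0
n,l,s,c=cv2.connectedComponentsWithStats(M.astype(np.uint8))
for i in range(1,n):
    if s[i,4]>300: print("b",rect(W[l==i]),s[i],np.median(z[l==i]))
E
```

```text
clock: 33.42
position: [0.6044, 0.2027, 0.2784]
ee_rot: [-0.145, 0.989, -0.001, 0.002]
ft_force: [-0.9, 0.0, 0.3]
grip_width: 0.999
[0.60436176 0.20265292 0.27843575] [-0.1451217   0.98941066 -0.00134519  0.00210279]
(array([603.8, 210.5]), array([47.1, 48. ]), 17.0) [ 301  189   68   65 2828] 0.10760240331566381
(array([593.7, 312.6]), array([45.4, 46.2]), 63.0) [ 438  217   64   60 1762] 0.10471846166074089
b (array([594.4, 313.3]), array([50.9, 50.7]), 13.0) [ 433  211   71   67 1421] 0.10019280132358377
```

View pics/w14.png

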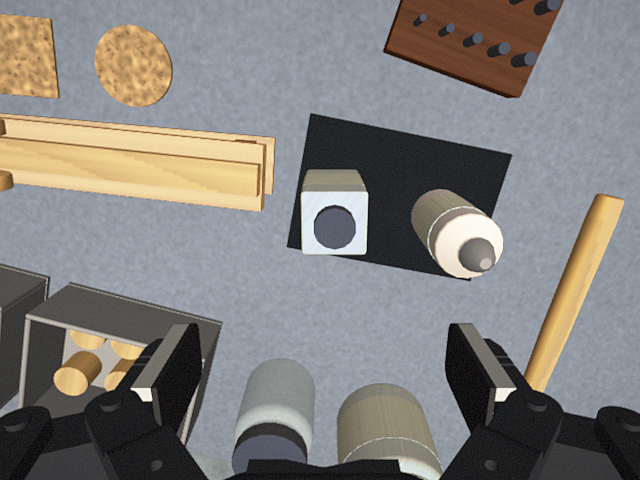

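The tin is at (334,222), measured (0.604, 0.2105), and the bottle at (458,235), measured (0.594, 0.313). Both are upright.

```bash
python3 -m jog '[[[0,0.008,-0.03],[0,0,0],100],[[0,0,-0.04],[0,0,0],100],[[0,0,-0.04],[0,0,0],100],[[0,0,-0.03],[0,0,0],100],[[0,0,0],[0,0,0],100]]'
```

```text
clock: 34.1
position: [0.6051, 0.2044, 0.1382]
ee_rot: [-0.14, 0.99, -0.001, 0.005]
ft_force: [-1.2, -0.4, 0.4]
grip_width: 0.998
```

```bash
python3 -m jog '[[[-0.001,0.006,0],[0,0.01,0.02],100],[[0,0,0],[0,0,0],100],[[0,0,-0.02],[0,0,0],100],[[0,0,-0.02],[0,0,0],100],[[0,0,0],[0,0,0],100]]'
```

```text
clock: 34.72
position: [0.6058, 0.2105, 0.1001]
ee_rot: [-0.15, 0.989, 0.0, 0.002]
ft_force: [-0.9, -0.8, -1.1]
grip_width: 1.002
```

```bash
python3 -m jog '[[[-0.002,0,-0.01],[0,0.004,0],100],[[0,0,-0.005],[0,0,0],100],[[0,0,0],[0,0,0],100]]';  python3 -m jog '[[[0,0,0],[0,0,0],36],[[0,0,0],[0,0,0],36],[[0,0,0],[0,0,0],36],[[0,0,0],[0,0,0],36],[[0,0,0],[0,0,0],36]]' 40
```

```text
clock: 35.1
position: [0.6037, 0.2104, 0.0841]
ee_rot: [-0.15, 0.989, 0.001, -0.0]
ft_force: [-0.4, 0.3, 0.7]
grip_width: 1.001
clock: 35.72
position: [0.6043, 0.2105, 0.0848]
ee_rot: [-0.149, 0.989, 0.001, 0.001]
ft_force: [0.7, 0.2, -1.4]
grip_width: 0.562
```

```bash
python3 -m jog '[[[0,0,0],[0,0,0],36],[[0,0,0.02],[0,0,0],36],[[0,0,0.04],[0,0,0],36],[[0,0,0.04],[0,0,0],36],[[0,0,0.04],[0,0,0],36]]'; python3 -m jog '[[[-0.005,-0.05,0],[0,0,0],36],[[-0.006,-0.06,0],[0,0,0],36],[[-0.006,-0.06,0],[0,0,0],36],[[-0.006,-0.06,0],[0,0,0],36],[[-0.006,-0.04,0],[0,0,0],36]]'; python3 -m jog '[[[0,0,0],[0,0,0],36],[[0,0,0],[0,0,0],36]]'
```

```text
clock: 36.35
position: [0.6012, 0.2095, 0.2282]
ee_rot: [-0.149, 0.989, -0.0, -0.003]
ft_force: [0.9, 0.5, -4.2]
grip_width: 0.557
clock: 36.98
position: [0.5713, -0.0633, 0.239]
ee_rot: [-0.153, 0.988, 0.002, 0.003]
ft_force: [0.4, 0.4, -4.5]
grip_width: 0.556
clock: 37.22
position: [0.5704, -0.0674, 0.2414]
ee_rot: [-0.15, 0.989, 0.002, 0.004]
ft_force: [1.1, 1.3, -2.1]
grip_width: 0.557
```

```bash
python3 -m jog '[[[-0.002,-0.018,0],[-0.005,0.007,0],36],[[0,0,0],[0,0,0],36],[[0,0,-0.04],[0,0,0],36],[[0,0,-0.04],[0,0,0],36],[[0,0,0],[0,0,0],36]]'
```

```text
clock: 37.85
position: [0.5693, -0.083, 0.1608]
ee_rot: [-0.153, 0.988, -0.0, 0.0]
ft_force: [-0.6, 0.3, -2.3]
grip_width: 0.558
```

```bash
python3 -m jog '[[[-0.002,-0.002,-0.03],[0,0,0],36],[[0,0,-0.025],[0,0,0],36],[[0,0,-0.008],[0,0,0],36],[[0,0,0],[0,0,0],36]]'
```

```text
clock: 38.35
position: [0.5715, -0.0837, 0.1033]
ee_rot: [-0.154, 0.988, -0.001, 0.004]
ft_force: [-1.3, -0.4, -3.6]
grip_width: 0.563
```

```bash
python3 -m jog '[[[-0.0035,-0.001,-0.008],[0,0.008,0],36],[[0,0,-0.004],[0,0,0],36],[[0,0,0],[0,0,0],36]]'
```

```text
clock: 38.72
position: [0.5693, -0.0848, 0.0932]
ee_rot: [-0.154, 0.988, -0.0, 0.002]
ft_force: [0.3, 0.0, -3.1]
grip_width: 0.554
```

```bash
python3 -m jog '[[[-0.001,0,-0.004],[0,0.004,0],36],[[0,0,-0.003],[0,0,0],36],[[0,0,0],[0,0,0],36]]'
```

```text
clock: 39.1
position: [0.5684, -0.0848, 0.086]
ee_rot: [-0.154, 0.988, 0.0, -0.0]
ft_force: [-0.6, -0.5, -3.2]
grip_width: 0.556
```

```bash
python3 -m jog '[[[0,0,-0.0015],[0,0,0],36],[[0,0,0],[0,0,0],36],[[0,0,0],[0,0,0],36]]'; python3 -m jog '[[[0,0,0],[0,0,0],65],[[0,0,0],[0,0,0],80],[[0,0,0],[0,0,0],90],[[0,0,0],[0,0,0],90]]'; python3 -m jog '[[[0,0,0.03],[0,0,0],90],[[0,0,0.05],[0,0,0],90],[[0,0,0.06],[0,0,0],100],[[0,0,0.05],[0,0,0],100],[[0,0,0],[0,0,0],100]]'
python3 - <<'E'
from h import *
p,d,W=snap("wrist","w15");z=np.where(d>.05,W[...,2],-1)
M=(z>.1005)&(z<.1145);M[320:]=0
n,l,s,c=cv2.connectedComponentsWithStats(M.astype(np.uint8))
for i in range(1,n):
    if s[i,4]>300: print(rect(W[l==i]),s[i],np.median(z[l==i]))
E
```

```text
clock: 39.48
position: [0.5689, -0.0849, 0.0861]
ee_rot: [-0.154, 0.988, 0.0, 0.0]
ft_force: [0.2, -0.5, -3.9]
grip_width: 0.556
clock: 39.98
position: [0.5698, -0.085, 0.0868]
ee_rot: [-0.154, 0.988, 0.0, 0.001]
ft_force: [0.0, -0.0, 0.0]
grip_width: 0.9
clock: 40.6
position: [0.5682, -0.0851, 0.2823]
ee_rot: [-0.154, 0.988, 0.0, 0.001]
ft_force: [0.4, 0.3, -0.8]
grip_width: 1.005
(array([ 461.6, -134.4]), array([48.2, 48. ]), 68.9) [ 251    0  100   97 3782] 0.10476910753771504
(array([569. , -84.8]), array([47.8, 48.1]), 17.8) [ 290  186   67   66 2835] 0.10863416510391752
```

View pics/w15.png

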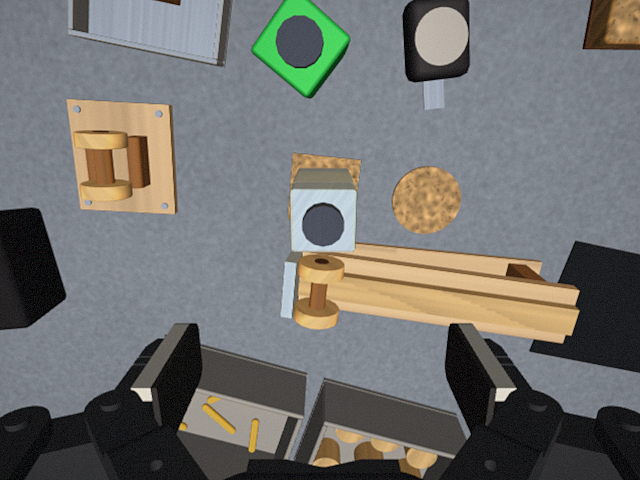

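The tin sits within about 1 mm of its pad's centre, and the second set is at the stop (318,290). Next, the bottle.

```bash
python3 -m jog '[[[0.003,0.05,0],[0,0,0],100],[[0.004,0.06,0],[0,0,0],100],[[0.004,0.06,0],[0,0,0],100],[[0.004,0.06,0],[0,0,0],100],[[0.004,0.06,0],[0,0,0],100]]'; python3 -m jog '[[[0.004,0.05,0],[0,0,-0.04],100],[[0.004,0.04,0],[0,0,0],100],[[0,0,0],[0,0,0],100],[[0,0,0],[0,0,0],100]]'
```

```text
clock: 41.28
position: [0.5833, 0.2065, 0.2725]
ee_rot: [-0.148, 0.989, -0.001, -0.005]
ft_force: [0.6, -0.4, 0.6]
grip_width: 1.001
clock: 41.78
position: [0.5874, 0.3044, 0.2635]
ee_rot: [-0.132, 0.991, -0.002, -0.011]
ft_force: [-0.7, 0.3, 0.8]
grip_width: 1.002
```

```bash
python3 -m jog '[[[0.006,0.009,0],[0.004,-0.022,0],100],[[0,0,0],[0,0,0],100],[[0,0,-0.04],[0,0,0],100],[[0,0,-0.04],[0,0,0],100],[[0,0,0],[0,0,0],100]]'
```

```text
clock: 42.4
position: [0.595, 0.3099, 0.1826]
ee_rot: [-0.129, 0.992, -0.002, 0.002]
ft_force: [-0.7, 1.1, 0.8]
grip_width: 1.003
```

```bash
python3 -m jog '[[[-0.001,0.003,-0.03],[0.004,0.003,0],100],[[0,0,-0.03],[0,0,0],100],[[0,0,-0.015],[0,0,0],100],[[0,0,0],[0,0,0],100]]'
```

```text
clock: 42.9
position: [0.5979, 0.3131, 0.1144]
ee_rot: [-0.128, 0.992, 0.002, 0.005]
ft_force: [-0.8, 0.9, -0.2]
grip_width: 1.004
```

```bash
python3 -m jog '[[[-0.004,0,-0.015],[-0.004,0.01,0],100],[[0,0,-0.014],[0,0,0],100],[[0,0,0],[0,0,0],100]]'
```

```text
clock: 43.28
position: [0.5949, 0.3137, 0.0864]
ee_rot: [-0.128, 0.992, 0.002, 0.001]
ft_force: [0.7, -0.3, 0.5]
grip_width: 1.0
```

```bash
python3 -m jog '[[[0,0,-0.001],[-0.003,0,0],100],[[0,0,0],[0,0,0],40],[[0,0,0],[0,0,0],40],[[0,0,0],[0,0,0],40],[[0,0,0],[0,0,0],40]]' 40; python3 -m jog '[[[0,0,0],[0,0,0],40],[[0,0,0.02],[0,0,0],40],[[0,0,0.04],[0,0,0],40],[[0,0,0.04],[0,0,0],40],[[0,0,0.04],[0,0,0],40]]'
```

```text
clock: 43.9
position: [0.5956, 0.3139, 0.0865]
ee_rot: [-0.128, 0.992, 0.0, 0.002]
ft_force: [-0.1, 0.6, -0.7]
grip_width: 0.597
clock: 44.52
position: [0.5928, 0.3126, 0.2297]
ee_rot: [-0.128, 0.992, -0.001, -0.002]
ft_force: [1.5, 0.3, -2.3]
grip_width: 0.593
```

```bash
python3 -m jog '[[[-0.008,-0.05,0],[0,0,0],40],[[-0.01,-0.06,0],[0,0,0],40],[[-0.01,-0.06,0],[0,0,0],40],[[-0.01,-0.06,0],[0,0,0],40],[[-0.008,-0.04,0],[0,0,0],40]]'; python3 -m jog '[[[0,0,0],[0,0,0],40],[[0,0,0],[0,0,0],40]]'
```

```text
clock: 45.15
position: [0.5453, 0.0395, 0.2403]
ee_rot: [-0.131, 0.991, 0.002, 0.004]
ft_force: [-0.3, 0.7, -3.1]
grip_width: 0.594
clock: 45.4
position: [0.5449, 0.036, 0.2429]
ee_rot: [-0.128, 0.992, 0.002, 0.005]
ft_force: [0.5, 1.1, -2.4]
grip_width: 0.599
```

```bash
python3 -m jog '[[[0.001,-0.023,0],[-0.005,0.009,0],40],[[0,0,0],[0,0,0],40],[[0,0,-0.04],[0,0,0],40],[[0,0,-0.04],[0,0,0],40],[[0,0,0],[0,0,0],40]]'
```

```text
clock: 46.02
position: [0.5472, 0.0206, 0.1632]
ee_rot: [-0.133, 0.991, 0.001, 0.002]
ft_force: [-0.5, -0.5, -1.5]
grip_width: 0.598
```

```bash
python3 -m jog '[[[-0.001,-0.008,-0.01],[-0.002,0.003,0],40],[[0,0,-0.025],[0,0,0],40],[[0,0,-0.025],[0,0,0],40],[[0,0,0],[0,0,0],40]]'
```

```text
clock: 46.52
position: [0.5496, 0.0134, 0.107]
ee_rot: [-0.134, 0.991, 0.001, 0.004]
ft_force: [0.4, -0.4, -2.2]
grip_width: 0.595
```

```bash
python3 -m jog '[[[-0.003,-0.001,-0.01],[-0.002,0.008,0],40],[[0,0,-0.006],[0,0,0],40],[[0,0,0],[0,0,0],40]]'
```

```text
clock: 46.9
position: [0.5483, 0.0123, 0.0932]
ee_rot: [-0.134, 0.991, 0.0, 0.002]
ft_force: [0.1, 0.3, -2.6]
grip_width: 0.597
```

```bash
python3 -m jog '[[[-0.001,0,-0.004],[0,0.003,0],40],[[0,0,-0.002],[0,0,0],40],[[0,0,0],[0,0,0],40]]'
```

```text
clock: 47.28
position: [0.5477, 0.0125, 0.0875]
ee_rot: [-0.134, 0.991, 0.001, 0.001]
ft_force: [-0.7, -1.2, -2.0]
grip_width: 0.594
```

```bash
python3 -m jog '[[[0,0,-0.001],[0,0,0],40],[[0,0,0],[0,0,0],40]]'; python3 -m jog '[[[0,0,0],[0,0,0],70],[[0,0,0],[0,0,0],80],[[0,0,0],[0,0,0],90],[[0,0,0],[0,0,0],90]]'; python3 -m jog '[[[0,0,0.03],[0,0,0],90],[[0,0,0.05],[0,0,0],90],[[0,0,0.06],[0,0,0],100],[[0,0,0.05],[0,0,0],100],[[0,0,0.04],[0,0,0],100]]'
python3 - <<'E'
from h import *
p,d,W=snap("wrist","w16");z=np.where(d>.05,W[...,2],-1)
for lo,hi in [(.1005,.1145),(.092,.1055),(.118,.14),(.055,.072)]:
  M=(z>lo)&(z<hi);M[320:]=0
  n,l,s,c=cv2.connectedComponentsWithStats(M.astype(np.uint8))
  for i in range(1,n):
    if s[i,4]>100: print(lo,rect(W[l==i]),s[i],np.median(z[l==i]))
E
```

```text
clock: 47.52
position: [0.5483, 0.0125, 0.0877]
ee_rot: [-0.134, 0.991, 0.001, 0.001]
ft_force: [0.8, 0.2, -3.8]
grip_width: 0.596
clock: 48.02
position: [0.5489, 0.0126, 0.0881]
ee_rot: [-0.134, 0.991, 0.001, 0.002]
ft_force: [1.2, 0.2, 0.6]
grip_width: 0.899
clock: 48.65
position: [0.5456, 0.0122, 0.3218]
ee_rot: [-0.134, 0.991, 0.001, -0.001]
ft_force: [1.5, 0.8, -0.2]
grip_width: 1.002
0.1005 (array([ 461.7, -134.1]), array([48.4, 48.1]), 68.8) [ 119    0   87   94 3098] 0.10472326094833306
0.1005 (array([569.3, -84.4]), array([48.3, 48.6]), 17.5) [ 168  173   66   60 2350] 0.10848585899744477
0.1005 (array([547.4,  13.2]), array([48.5, 48.1]), 14.3) [ 294  179   59   58 1743] 0.10508912728644855
0.092 (array([ 461.7, -134. ]), array([48.4, 48.2]), 69.2) [ 119    0   89   94 2681] 0.10435158472781898
0.092 (array([554.8, -75.9]), array([64.3, 31.5]), 60.5) [171 171  65  59 346] 0.09910650625713295
0.092 (array([547.1,  12.6]), array([50.5, 51.1]), 14.9) [ 292  176   62   61 1345] 0.10196204212951787
0.118 (array([569.1, -84.5]), array([29.3, 29.1]), 37.0) [ 177  189   38   38 1118] 0.12072043229194465
0.118 (array([547. ,  12.6]), array([23.3, 24.4]), 0.3) [307 198  32  31 713] 0.12791620200509074
0.055 (array([ 455.8, -117.9]), array([64.8, 31.7]), 21.8) [173  11  47  85 357] 0.0640908332151869
0.055 (array([ 571.9, -265.6]), array([11.4, 16.1]), 12.9) [  0 135  25  14 312] 0.06098637303634855
0.055 (array([554.5, -75.8]), array([65.1, 31.8]), 60.8) [185 165  59  54 327] 0.0636757341783508
0.055 (array([528.8,   7.8]), array([13.9, 46.5]), 15.3) [297 169  52  17 131] 0.06301087945990515
0.055 (array([ 613.7, -259.8]), array([11.9, 27.1]), 13.7) [  0 181  35  15 440] 0.06218860798189483
0.055 (array([619.7,  27.8]), array([ 53.7, 251.2]), 11.5) [ 184  238  269   70 7557] 0.06443410621019718
```

View pics/w16.png

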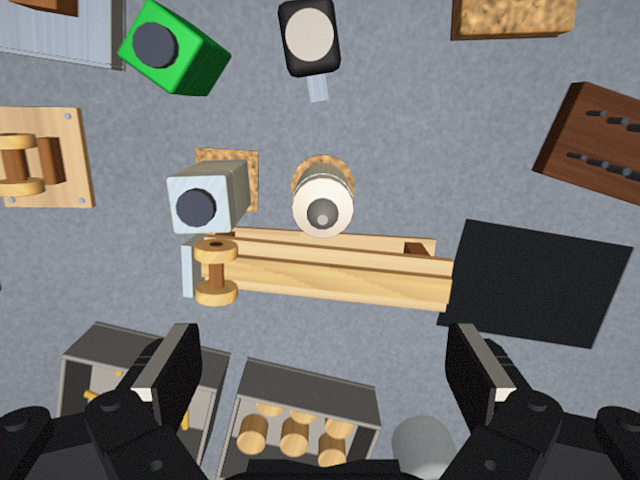

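```bash
python3 -m jog '[[[0,0,0],[0,0,0],100],[[0,0,0],[0,0,0],100],[[0,0,0],[0,0,0],100]]'
python3 - <<'E'
from h import *
snap("scene","s_end")
E
```

```text
clock: 49.08
position: [0.5469, 0.0122, 0.326]
ee_rot: [-0.134, 0.991, 0.001, 0.002]
ft_force: [0.3, -0.1, 0.4]
grip_width: 0.995
```

View pics/s_end.png

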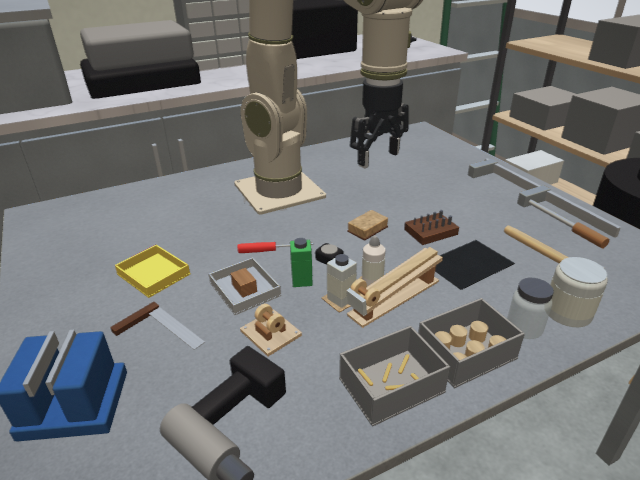

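The final scene view shows the off-cut in the steel tray (244,282), the wheel set in the cradle (270,320), and the tin (341,278) and bottle (373,262) upright on their pads. The gripper is clear of everything.

```bash
python3 -c "from workcell import manip; print(manip.hand_in())"
```

```text
the job is handed in; nothing more can be done
None
```

The job is done and handed in at about 49 s of the 144 s allowed; the hand-in reports no verdict. I stood the bottle and then the tin on the black mat and lifted the off-cut into the steel tray, and the wheel sets rolled to the stop. I then laid the foremost set in the cradle and put the tin and bottle back on their pads.

My last camera checks against where each thing should be:

| Item | Result |
|---|---|
| Bottle | about 1 mm from the round pad's centre, upright |
| Tin | about 1.5 mm from the square pad's centre, upright |
| Wheel set | about 1 mm from the nest and in line with the bars; wheel tops at about 65 mm, as a nested set should be |
| Off-cut | flat in the steel tray, seen in the pictures only |
| Second wheel set | at the stop, still in the chute |

The gripper was open and clear of everything at the end. None of the final checks failed or disagreed. One quick height-band measurement of the wheel set gave a nonsense value because it also caught the background. I repeated it with a tighter window, and that is the figure above.

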